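# Run finned power modules through the clamp-down test nest and pack them

## Robot

A 6-joint arm with a two-finger parallel gripper is mounted at the origin on the work surface. World frame = base frame: x ahead of the robot, y to its left, z up, the work surface at z = 0. Lengths are in m, angles in rad, forces in N, time in s.
With the tool pointing down it reaches from about 0.375 to 0.9 m from the base axis. Payload 3.1 kg.
Tool frame: the origin (TCP) lies midway between the tips of the shut fingers; the grasp point (between the pads) lies 19 mm behind it; z points along the fingers, y is the line along which they close (so a half turn about z gives the same grasp; the last joint's range is limited). The gripper opens to 87 mm and grips with 3 to 60 N. Pads are 19 mm wide; open, the fingers measure 117 mm over their backs; the gripper's body (75 mm by 190 mm) begins 51 mm behind the grasp point.
Start: joints at [1.069, 0.527, 1.433, -0, 1.181, -0.178], TCP at [0.198, 0.593, 0.202] pointing down, gripper open.
Joint ranges: [-3.08, 3.08], [-0.75, 2.2], [0.22, 2.44], [-1.43, 4.57], [0, 2.65], [-2.85, 2.85]. Speed limits (rad/s): [2.79, 2.79, 3.14, 3.14, 3.14, 3.14].

## Interface

Orientations are given as a unit quaternion [x, y, z, w].
In Python, from rig import robot gives the robot as it stands. The module is installed in compiled form; this text tells all that it offers.
- The arm moves only by the tool play_rows, never from a script. Its arguments are lists of equal length, an entry for each row: "gripper": the closure, from -1 (fully open) to 1 (shut); "delta_pos": the shift along the tool's x, y, z in cm, a list of three; "turn": the turn, a rotation vector about the tool's x, y, z in rad, a list of three. A call has 1 to 12 rows; each row is the pose to reach, as a shift and turn from the pose commanded when the call began, along the tool's axes at that moment; what a row does not reach only later rows make up. A row lasts 1/8 s, in which the tool goes at most 62.5 mm and 10.7 degrees, less where a joint would pass 70% of its speed; a pose out of reach is approached as far as the arm can. A call with a gripper value outside its range is refused whole. The fingers move at their own pace and stop on an object; "squeeze" is the grip in N (left out, the last holds). Time passes only in rows, so rows that repeat a pose let the fingers close. It gives the time, the measured TCP pose, the force, the opening and the grip force at its end, in the units of the state.
- robot.get_obs(): the state, without advancing time (a new reading comes with each control period).
- robot.camera(name): name is "side" or "top" or "wrist"; returns a dict with "color" (420x560x3 uint8, red, green, blue), "vfov" (degrees; the focal length in pixels is half the picture's height over the tangent of half this angle, whatever the lens; pixels are square), "cx", "cy" (the principal point, pixels), "R" (3x3) and "t" (3): a world point X has camera coordinates R X + t. Camera axes: x right, y down, z forward; pixel columns grow to the right and rows downward; lengths in m; the calibration is good to about 2 mm. The wrist camera is an equidistant fisheye: a pixel r from the principal point sees the ray r / f radians off the axis. A picture is of the moment at which its call begins. There is no depth.
- robot.hand_in(): hands the job in; it is judged then, once.
The state is a dict: "time": time; "q": joint angles; "joint_velocities": joint speeds; "joint_torque": joint torques, N m; "position": TCP position; "tool_rot": TCP orientation; "ft_force": force on the tool from outside, world axes, zero at the start; "moment": the same for the moment, N m; "grip_width": finger opening in m; "grip_force": force on a finger pad.
Only numpy, scipy, OpenCV 4.12 (cv2) and the standard library are available. Lean on these libraries where they do the work, as an engineer would, in place of code of your own. Each camera call takes 0.05 s, during which the arm holds its last target. There are 200 camera calls.

## Task

Load every finned power module from the rubber mat into the bays of the test nest, right way up and one to a bay, swing the clamp down onto them, then run the test by sliding the console's selector grip right to its end stop at the lamp end and after that all the way back to the end stop at the flat-cover end, with the clamp still down. Then swing the clamp back up past upright until it rests open, and pack all the modules fin side up, flat on the floor of the cardboard carton. Leave the tumbler, tape roll and screwdriver where they are.

Things in the scene. Friction and masses are not known exactly. Their poses are not given: they have to be found in the camera images.
- module0: Finned aluminium power module, a block 100 mm long (x) by 46 wide (y) by 38 high, fins and two black terminal strips on its top, 0.25 kg. Origin: centre of its underside; z out of the finned top; both ends alike. Two or three modules are present and start flat on the rubber mat; all modules are identical and any may go in any bay.
- module1: Finned aluminium power module, a block 100 mm long (x) by 46 wide (y) by 38 high, fins and two black terminal strips on its top, 0.25 kg. Origin: centre of its underside; z out of the finned top; both ends alike. Two or three modules are present and start flat on the rubber mat; all modules are identical and any may go in any bay.
- module2: Finned aluminium power module, a block 100 mm long (x) by 46 wide (y) by 38 high, fins and two black terminal strips on its top, 0.25 kg. Origin: centre of its underside; z out of the finned top; both ends alike. Two or three modules are present and start flat on the rubber mat; all modules are identical and any may go in any bay.
- nest: Fixed aluminium test nest, plate 170 (x) x 290 mm (y). Origin: on the bench below the middle bay. Hinge brackets, 74 mm high, on its +x (far) side at y = +-134 mm. Three bays, floor 12 mm above the bench, at y = -80, 0, 80 mm, each 106 (x) x 52 mm (y), bounded by 8 mm high ridges: across both ends, and along the sides only near the corners, so fingers have room beside a module's middle.
- bay0 (a point): Centre of the floor of bay 0 (y = -80 mm in the nest). A seated module's origin lies here within 4 mm, its long side along the nest's x, either way round.
- bay1 (a point): Centre of the floor of bay 1 (y = 0 mm in the nest). A seated module's origin lies here within 4 mm, its long side along the nest's x, either way round.
- bay2 (a point): Centre of the floor of bay 2 (y = 80 mm in the nest). A seated module's origin lies here within 4 mm, its long side along the nest's x, either way round.
- clamp (a joint): Angle (rad) of the bail-shaped toggle clamp. 0 = down on its stop; about 0.02 when resting on seated modules; 1.57 = upright; 1.72 = leaning back on its open stop, where it starts. Hinge line parallel to the nest's y; falls either way from upright by its weight (0.4 kg). Its rubber-faced cross bar, 75 mm from the hinge, presses on the modules in all bays at once.
- clamp_handle (a point): Middle of the clamp's round handle bar: 18 mm diameter, 240 mm long, parallel to the nest's y, 175 mm from the hinge line. Clamp down: 62 mm above the bench at nest x = -100 mm; open: about 235 mm above the bench. Free to take anywhere between its side arms (y = +-120 mm); the round bar can turn between the fingers.
- clamp_hinge (a point): Middle of the clamp's hinge line (fixed): nest x = +75 mm, 62 mm above the bench.
- console: Fixed grey selector console, 56 mm (x) by 300 mm (y) by 25 mm high, between robot and nest. Origin: centre of its underside; the selector track runs along its y. Lamp and cover sit on its two ends.
- selector (a joint): Position (m) of the selector grip along the console's +y: 0 = its end stop at console y = -60 mm, 0.12 = its end stop at console y = +60 mm. It starts part-way and stays where it is left (about 1.5 N friction).
- selector_top (a point): Centre of the top of the selector grip: black block 28 mm (x) by 24 mm (y) by 40 mm high, its top 66 mm above the bench.
- lamp: White domed pilot lamp, 30 mm across, 36 mm high, fixed on one end of the console (either end, 125 mm from its middle). Origin: centre of its underside, 25 mm above the bench. It marks the test end of the track.
- cover: Flat black cover plate, 34 by 30 by 6 mm, fixed on the other end of the console. Origin: centre of its underside. It marks the parked end of the track.
- mat: Rubber mat, 300 mm (x) by 160 mm (y) by 3 mm, fixed on the bench, to the robot's left or right. Origin: centre of its underside.
- carton: Open cardboard carton, 300 mm (x) by 160 mm (y) by 50 mm high, walls and floor 5 mm, fixed on the bench across from the mat. Origin: centre of its underside. Three modules fit side by side across its length.
- tumbler: Steel drinking tumbler, 66 mm across, 120 mm high; bystander.
- tape: Roll of clear packing tape lying flat, 100 mm across, 45 mm high; bystander.
- screwdriver: Screwdriver, 200 mm long, black handle, lying on the bench; bystander.
Not all that is in view belongs to the job. Leave any yellow look-alike of the module2 alone.

How it is judged:
On the way, in this order (a step that is already met when the one before it is completed fails the run):
1. every module lies seated in a bay of the nest, fin side up (((horizontal distance between module0 and bay0 below 0.01 m and z of module0 in the frame of nest below 0.016 m) or (horizontal distance between module0 and bay1 below 0.01 m and z of module0 in the frame of nest below 0.016 m) or (horizontal distance between module0 and bay2 below 0.01 m and z of module0 in the frame of nest below 0.016 m)) and angle between each of module0, module1, module2's own z axis and vertical below 0.08 rad and ((horizontal distance between module1 and bay0 below 0.01 m and z of module1 in the frame of nest below 0.016 m) or (horizontal distance between module1 and bay1 below 0.01 m and z of module1 in the frame of nest below 0.016 m) or (horizontal distance between module1 and bay2 below 0.01 m and z of module1 in the frame of nest below 0.016 m)) and ((horizontal distance between module2 and bay0 below 0.01 m and z of module2 in the frame of nest below 0.016 m) or (horizontal distance between module2 and bay1 below 0.01 m and z of module2 in the frame of nest below 0.016 m) or (horizontal distance between module2 and bay2 below 0.01 m and z of module2 in the frame of nest below 0.016 m))), for 0.2 s.
2. the clamp is down on the seated modules (all of step 1 and value of joint clamp below 0.06 rad), for 0.2 s.
3. the selector is at the end stop at the lamp end, clamp down on the seated modules (all of step 2 and ((y of lamp in the frame of console above 0 m and value of joint selector above 0.1165 m) or (y of lamp in the frame of console below 0 m and value of joint selector below 0.0035 m))), for 0.2 s.
4. the selector is back at the end stop at the cover end, clamp still down on the modules (all of step 2 and ((y of lamp in the frame of console above 0 m and value of joint selector below 0.0035 m) or (y of lamp in the frame of console below 0 m and value of joint selector above 0.1165 m))), for 0.2 s.
5. the clamp is swung back open, past upright (value of joint clamp above 1.6 rad), for 0.2 s.
At the end, for the whole second after the job is handed in: Every module that is present lies at rest, fin side up (within 0.1 rad) and flat on the floor of the carton (underside within 10 mm of the carton's underside plane), the clamp leans open beyond 1.6 rad, and the selector is within 3.5 mm of its end stop at the cover end (x of module0 in the frame of carton between -0.13 and 0.13 m and y of module0 in the frame of carton between -0.06 and 0.06 m and z of each of module0, module1, module2 in the frame of carton below 0.01 m and angle between each of module0, module1, module2's own z axis and vertical below 0.1 rad and linear speed of each of module0, module1, module2 below 0.02 m/s and x of module1 in the frame of carton between -0.13 and 0.13 m and y of module1 in the frame of carton between -0.06 and 0.06 m and x of module2 in the frame of carton between -0.13 and 0.13 m and y of module2 in the frame of carton between -0.06 and 0.06 m and value of joint clamp above 1.6 rad and ((y of lamp in the frame of console above 0 m and value of joint selector below 0.0035 m) or (y of lamp in the frame of console below 0 m and value of joint selector above 0.1165 m))); the robot touches nothing.
It fails at once if the tumbler is pushed more than 40 mm from its place (distance of tumbler from where it was at the start of the episode above 0.04 m).
It fails at once if the tape is pushed more than 40 mm from its place (distance of tape from where it was at the start of the episode above 0.04 m).
It fails at once if the screwdriver is pushed more than 40 mm from its place (distance of screwdriver from where it was at the start of the episode above 0.04 m).
Of module0, module1, module2 only 2 to 3 are there at a start; the rules pass over those that are not, and their reading is None.
At some moment in a run one of module0, module1, module2 may be knocked a few centimetres aside while the robot is not near it.
Once in a run the grip may slacken for a moment while it holds something.
It also fails if it takes over 210 s, if anything falls off the work surface, if the arm or the gripper's body presses on something with over 40 N, if the wrist force passes 120 N, or if a joint passes its speed limit or range.

## Working session

There is one attempt and no reset: what is moved stays moved. The work goes in short steps, Python scripts to look and compute and a tool call to move; the robot and the scene stay as the last step left them, time stands still between calls to the robot, and variables do not carry over. Pictures are saved under pics/ and viewed, at most 14 in all, crops included, and the job is handed in when it is done.

Besides the shell and the picture viewer there is one more tool, called by a JSON object that holds its "fn" and its "kwargs". play_rows: Moves the arm, as the interface text tells. Its arguments: {"type":"object","properties":{"gripper":{"type":"array","items":{"type":"number"}},"delta_pos":{"type":"array","items":{"type":"array","items":{"type":"number"}}},"turn":{"type":"array","items":{"type":"array","items":{"type":"number"}}},"squeeze":{"type":"number"}},"required":["gripper","delta_pos","turn"]}

```bash
mkdir -p pics; cat > h.py <<'E'
import numpy as np, cv2
from rig import robot
def snap(n,f=None):
    c=robot.camera(n)
    if f: cv2.imwrite('pics/'+f,c['color'][:,:,::-1])
    return c
def foc(c): return c['color'].shape[0]/2/np.tan(np.radians(c['vfov'])/2)
def ray(c,u,v):
    f=foc(c)
    return np.array([(u-c['cx'])/f,(v-c['cy'])/f,1.])
def px2w(c,u,v,z):
    R=np.array(c['R']);t=np.array(c['t']);o=-R.T@t;d=R.T@ray(c,u,v)
    return o+d*(z-o[2])/d[2]
def w2px(c,X):
    p=np.array(c['R'])@np.array(X)+np.array(c['t']);f=foc(c)
    return c['cx']+f*p[0]/p[2],c['cy']+f*p[1]/p[2]
E
python3 - <<'E'
from h import *
import pickle
for n in('top','side'):
    c=snap(n,n+'0.png'); pickle.dump(c,open(n+'0.pkl','wb')); print(n,c['vfov'],c['cx'],c['cy'],np.round(c['R'],3).tolist(),np.round(c['t'],3))
o=robot.get_obs();print(o)
E
```

```text
top 49.44046355415961 289.5421215772627 208.1658326084605 [[-0.013, -1.0, 0.006], [-0.989, 0.012, -0.15], [0.15, -0.008, -0.989]] [0.098 0.594 1.055]
side 43.92301082190253 272.28210655807294 209.54400891408451 [[0.94, -0.342, -0.02], [-0.239, -0.611, -0.755], [0.245, 0.714, -0.656]] [-0.515  0.243  1.1  ]
{'time': 0.1, 'q': array([ 1.06951970e+00,  5.28389991e-01,  1.43379970e+00, -1.61192462e-05,
        1.18140085e+00, -1.78478029e-01]), 'joint_velocities': array([ 0.00154127, -0.00245153, -0.00157042, -0.00055739,  0.00036727,
       -0.00062739]), 'joint_torque': array([-8.85523896e-04, -4.40988100e+01, -1.77149016e+01,  6.34764391e-02,
        5.34510158e-02, -4.67011500e-05]), 'position': array([0.19787802, 0.59209418, 0.2013511 ]), 'tool_rot': array([ 1.60696370e-01,  9.87003383e-01, -9.44283619e-04, -3.25992179e-04]), 'ft_force': array([0.52208676, 0.13834921, 0.76739504]), 'moment': array([ 0.01968357, -0.01680448,  0.05109449]), 'grip_force': 0.0, 'grip_width': 0.08683334300684643}
```

View pics/top0.png

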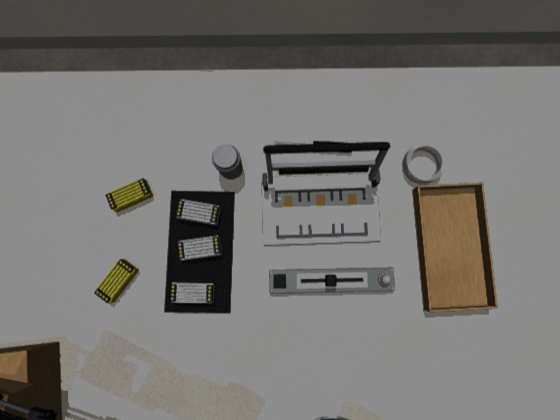

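View pics/side0.png

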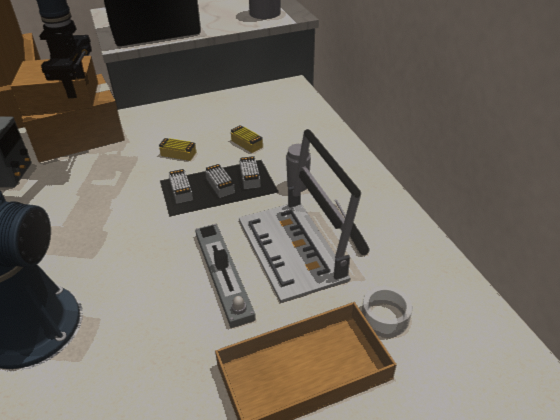

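```bash
python3 - <<'E'
import pickle,cv2,numpy as np
c=pickle.load(open('top0.pkl','rb'))['color'][:,:,::-1]
a=cv2.resize(c[150:315,165:240],None,fx=3.5,fy=3.5,interpolation=cv2.INTER_CUBIC)
b=cv2.resize(c[135:300,257:400],None,fx=3.5,fy=3.5,interpolation=cv2.INTER_CUBIC)
o=np.hstack([a,b]);print(o.shape,a.shape);cv2.imwrite('pics/crop0.png',o)
E
```

```text
(578, 762, 3) (578, 262, 3)
```

View pics/crop0.png

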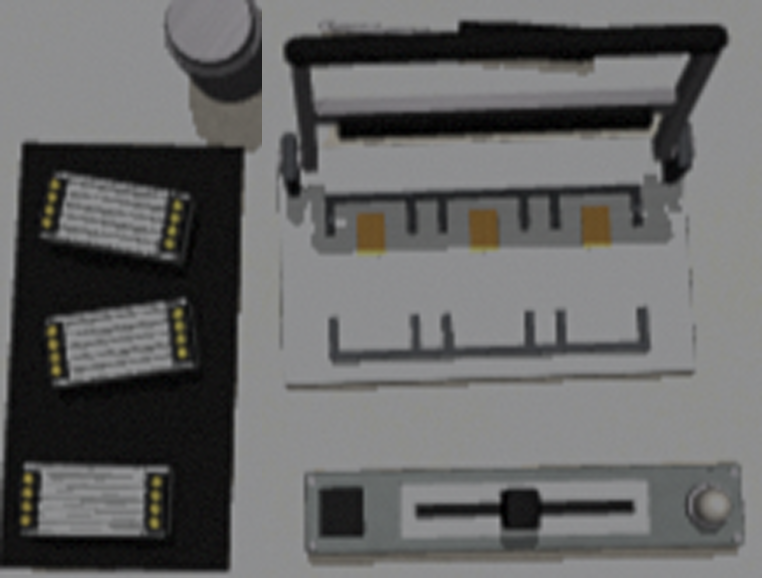

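```bash
python3 - <<'E'
import pickle
from h import *
c=pickle.load(open('top0.pkl','rb'));s=pickle.load(open('side0.pkl','rb'))
print('cams',-c['R'].T@c['t'],-s['R'].T@s['t'])
A=lambda x,y:(165+x/3.5-.36,150+y/3.5-.36)
B=lambda x,y:(257+(x-262)/3.5-.36,135+y/3.5-.36)
img=c['color'].astype(int)
m=((img[:,:,0]-img[:,:,2])>50).astype(np.uint8)
for n,(l,r) in dict(A=((50,207),(173,226)),B=((55,350),(180,333)),C=((27,500),(155,506))).items():
    P=[]
    for p in (l,r):
        u,v=A(*p); u0,v0=int(u)-7,int(v)-12
        w=np.clip(img[v0:v0+25,u0:u0+15,0]-img[v0:v0+25,u0:u0+15,2]-25,0,None)
        yy,xx=np.mgrid[v0:v0+25,u0:u0+15]
        uu,vv=(w*xx).sum()/w.sum(),(w*yy).sum()/w.sum()
        P.append(px2w(c,uu,vv,.041))
    P=np.array(P);d=P[1]-P[0]
    print(n,P.mean(0).round(4),'len',np.hypot(*d[:2]).round(4),'ang',np.arctan2(d[1],d[0]).round(3))
for n,p,z in [('plate FL',(287,386),.0),('plate FR',(694,373),.0),('ridge FL',(332,361),.02),('ridge FR',(648,351),.02),('ridge BL',(328,188),.02),('ridge BR',(640,186),.02),
 ('hinge pad L',(371,231),.012),('padM',(484,229),.012),('padR',(596,226),.012),
 ('conTL',(305,472),.025),('conTR',(742,465),.025),('conBL',(307,551),.025),('conBR',(743,547),.025),('sel',(520,502),.066),('lamp',(710,506),.05),('handleL',(295,48),.235),('handleR',(717,38),.235)]:
    print(n,px2w(c,*B(*p),z).round(4))
for n,p in dict(BL=(415,185),BR=(482,184),FL=(424,312),FR=(494,308)).items(): print('carton',n,px2w(c,*p,.05).round(4))
for n,p,z in [('tumbler',(226,153),.12),('tape',(423,164),.045)]: print(n,px2w(c,*p,z).round(4))
E
```

```text
cams [0.43084667 0.09879702 1.1312857 ] [ 0.27212416 -0.81308803  0.89437548]
A [0.5923 0.3149 0.041 ] len 0.0861 ang -1.758
B [0.5047 0.3099 0.041 ] len 0.0862 ang -1.44
C [0.3982 0.3255 0.041 ] len 0.0861 ang -1.623
plate FL [0.5107 0.1551 0.    ]
plate FR [ 0.5161 -0.1337  0.    ]
ridge FL [0.5263 0.1226 0.02  ]
ridge FR [ 0.5304 -0.0981  0.02  ]
ridge BL [0.6491 0.1243 0.02  ]
ridge BR [ 0.6478 -0.097   0.02  ]
hinge pad L [0.6192 0.0942 0.012 ]
padM [0.6196 0.0138 0.012 ]
padR [ 0.6208 -0.066   0.012 ]
conTL [0.4498 0.1418 0.025 ]
conTR [ 0.4505 -0.1589  0.025 ]
conBL [0.3964 0.1408 0.025 ]
conBR [ 0.395 -0.157  0.025]
sel [ 0.4275 -0.0015  0.066 ]
lamp [ 0.4231 -0.1303  0.05  ]
handleL [0.6896 0.1378 0.235 ]
handleR [ 0.6927 -0.1072  0.235 ]
carton BL [ 0.6473 -0.214   0.05  ]
carton BR [ 0.6477 -0.3767  0.05  ]
carton FL [ 0.3467 -0.2184  0.05  ]
carton FR [ 0.3535 -0.3821  0.05  ]
tumbler [0.713  0.2342 0.12  ]
tape [ 0.7004 -0.2379  0.045 ]
```

```bash
cat >> h.py <<'E'
from scipy.spatial.transform import Rotation as Ro
def goal(th):  # tool down, closing axis y at world angle th
    y=np.array([np.cos(th),np.sin(th),0]);z=np.array([0,0,-1.])
    return Ro.from_matrix(np.column_stack([np.cross(y,z),y,z]))
def plan(*wps):
    """wps (x,y,z,th): prints shift(cm), turn, rows needed, all from current pose"""
    o=robot.get_obs();p=np.array(o['position']);R=Ro.from_quat(o['tool_rot'])
    th=np.arctan2(*R.as_matrix()[1::-1,1]); print('now',p.round(4),'th',round(th,3),'t',round(o['time'],1),'w',round(o['grip_width'],4),'F',o['ft_force'].round(1),'g',round(o['grip_force'],1))
    a,b=p,R
    for w in wps:
        q=np.array(w[:3]);G=goal(w[3])
        n=max(np.linalg.norm(q-a)/.0625,(b.inv()*G).magnitude()/.187)
        print(w,'d',(R.inv().apply(q-p)*100).round(2).tolist(),'turn',(R.inv()*G).as_rotvec().round(3).tolist(),'rows %.1f'%n)
        a,b=q,G
    return o
E
python3 -c "
from h import *
plan((.5,.02,.22,1.58),(.592,.32,.11,-.187))"
```

```text
now [0.1979 0.5921 0.2014] th 1.248 t 0.1 w 0.0868 F [0.5 0.1 0.8] g 0.0
(0.5, 0.02, 0.22, 1.58) d [-46.8, -44.67, -1.79] turn [-0.002, -0.001, -0.332] rows 10.4
(0.592, 0.32, 0.11, -0.187) d [-46.01, -13.28, 9.15] turn [-0.002, 0.001, 1.435] rows 9.4
```

{"fn": "play_rows", "kwargs": {"gripper": [-1,-1,-1,-1,-1,-1,-1,-1,-1,-1,-1,-1], "delta_pos": [[-46.8,-44.7,-1.8],[-46.8,-44.7,-1.8],[-46.8,-44.7,-1.8],[-46.8,-44.7,-1.8],[-46.8,-44.7,-1.8],[-46.8,-44.7,-1.8],[-46.8,-44.7,-1.8],[-46.8,-44.7,-1.8],[-46.8,-44.7,-1.8],[-46.8,-44.7,-1.8],[-46.8,-44.7,-1.8],[-46.8,-44.7,-1.8]], "turn": [[0,0,-0.33],[0,0,-0.33],[0,0,-0.33],[0,0,-0.33],[0,0,-0.33],[0,0,-0.33],[0,0,-0.33],[0,0,-0.33],[0,0,-0.33],[0,0,-0.33],[0,0,-0.33],[0,0,-0.33]], "squeeze": 40}}

```text
time: 1.6
position: [0.5009, 0.0188, 0.2199]
tool_rot: [-0.002, 1.0, 0.0, -0.0]
ft_force: [-0.2, 0.8, 0.3]
grip_width: 0.0871
grip_force: 0.0
```

```bash
python3 - <<'E'
from h import *
import pickle
plan((.5,.02,.22,1.58))
c=snap('wrist','w0.png');pickle.dump(c,open('w0.pkl','wb'))
print(c['vfov'],foc(c),c['cx'],c['cy'],(-c['R'].T@c['t']).round(3),np.round(c['R'],2).tolist())
E
```

```text
now [0.5009 0.0188 0.2199] th 1.575 t 1.6 w 0.0871 F [-0.2  0.8  0.3] g 0.0
(0.5, 0.02, 0.22, 1.58) d [0.09, 0.12, -0.01] turn [0.0, -0.0, -0.005] rows 0.0
65.70646984690485 325.19226210127806 281.82136246489176 211.46131696879087 [0.43  0.018 0.402] [[-0.0, 1.0, 0.0], [0.97, 0.0, 0.26], [0.26, 0.0, -0.97]]
```

View pics/w0.png

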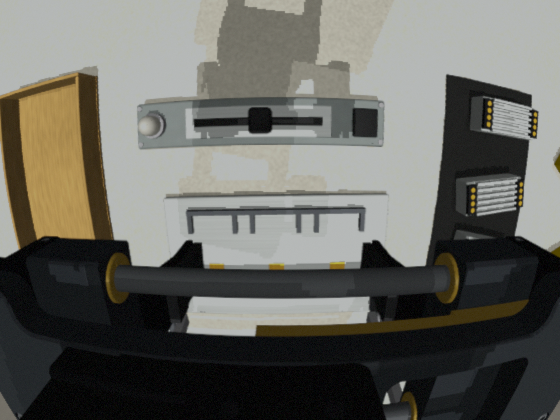

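```bash
cat >> h.py <<'E'
def fish(c,u,v,z):
    f=foc(c);d=np.array([u-c['cx'],v-c['cy']]);r=np.hypot(*d);a=r/f
    k=np.array([*(d/r*np.sin(a)),np.cos(a)]);R=np.array(c['R']);o=-R.T@np.array(c['t']);k=R.T@k
    return o+k*(z-o[2])/k[2]
E
python3 - <<'E'
from h import *
import pickle
c=pickle.load(open('w0.pkl','rb'))
im=cv2.resize(c['color'][80:285,130:395,::-1],None,fx=2.9,fy=2.9,interpolation=cv2.INTER_CUBIC);cv2.imwrite('pics/w0c.png',im);print(im.shape)
E
```

```text
(594, 768, 3)
```

View pics/w0c.png

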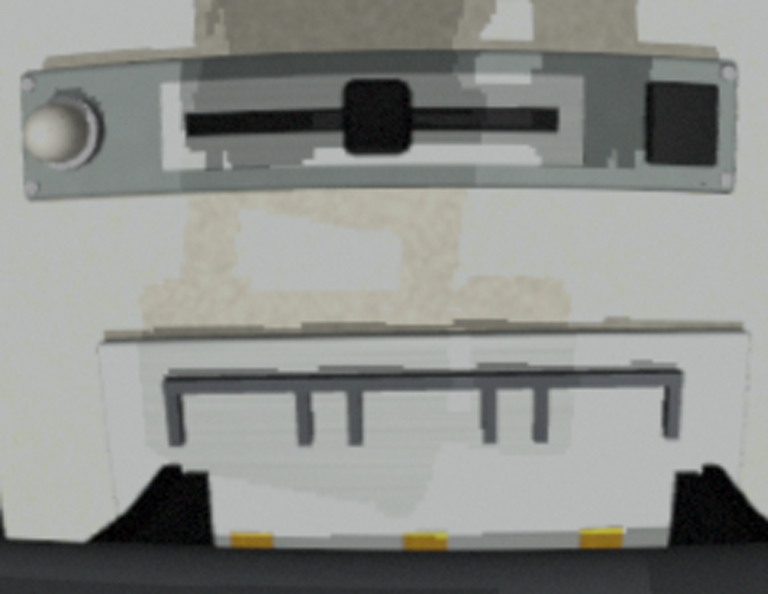

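```bash
python3 - <<'E'
from h import *
import pickle
c=pickle.load(open('w0.pkl','rb'))
f=lambda x,y,z:fish(c,130+x/2.9-.33,80+y/2.9-.33,z).round(4)
for n,x,y,z in [('ridge outer R',165,377,.02),('ridge outer L',681,370,.02),('inner R',185,390,.02),('inner L',665,384,.02),('b0a',184,430,.02),('b0b',299,430,.02),('b1a',361,430,.02),('b1b',484,430,.02),('b2a',547,430,.02),('b2b',665,430,.02),('plateR',100,342,.012),('plateL',748,334,.012),('pad0',251,540,.012),('pad1',425,541,.012),('pad2',601,538,.012),
 ('conTR',22,76,.025),('conTL',736,64,.025),('conBR',27,200,.025),('conBL',735,193,.025),('sel',376,117,.066),('slotR',186,125,.025),('slotL',558,120,.025)]: print(n,f(x,y,z))
E
```

```text
ridge outer R [ 0.5302 -0.1008  0.02  ]
ridge outer L [0.5262 0.1208 0.02  ]
inner R [ 0.536  -0.0921  0.02  ]
inner L [0.5325 0.1141 0.02  ]
b0a [ 0.5541 -0.0939  0.02  ]
b0b [ 0.5535 -0.0426  0.02  ]
b1a [ 0.5533 -0.0158  0.02  ]
b1b [0.553  0.0367 0.02  ]
b2a [0.553  0.0637 0.02  ]
b2b [0.5531 0.1156 0.02  ]
plateR [ 0.5164 -0.1329  0.012 ]
plateL [0.5118 0.1528 0.012 ]
pad0 [ 0.6095 -0.0687  0.012 ]
pad1 [0.6086 0.0113 0.012 ]
pad2 [0.6076 0.0917 0.012 ]
conTR [ 0.398  -0.1588  0.025 ]
conTL [0.3963 0.1377 0.025 ]
conBR [ 0.4512 -0.1582  0.025 ]
conBL [0.4497 0.1388 0.025 ]
sel [ 0.4231 -0.0051  0.066 ]
slotR [ 0.4234 -0.0854  0.025 ]
slotL [0.4228 0.0643 0.025 ]
```

```bash
cat >> h.py <<'E'
def dots(c,guess,z,fishy=False):
    """module pose from its two yellow-dot strips; guess (x,y,ang)"""
    img=c['color'].astype(float);d=np.clip(img[:,:,0]-img[:,:,2]-25,0,None)
    H,W=d.shape;g=np.array(guess,float)
    yy,xx=np.mgrid[0:H,0:W]
    f=foc(c);R=np.array(c['R']);o=-R.T@np.array(c['t'])
    X=(xx-c['cx'])/f;Y=(yy-c['cy'])/f
    if fishy:
        r=np.hypot(X,Y)+1e-9;k=np.stack([X/r*np.sin(r),Y/r*np.sin(r),np.cos(r)],-1)
    else: k=np.stack([X,Y,np.ones_like(X)],-1)
    k=k@R; P=o+k*((z-o[2])/k[...,2])[...,None]
    J=np.linalg.norm(np.cross(np.gradient(P,axis=0),np.gradient(P,axis=1)),axis=-1)
    for it in range(4):
        u=np.array([np.cos(g[2]),np.sin(g[2])]);q=P[...,:2]-g[:2]
        a=q@u;b=q@np.array([-u[1],u[0]]);C=[]
        for s in(1,-1):
            m=(abs(a-s*.043)<.02)&(abs(b)<.03)*1;w=d*m*J
            C.append((w[...,None]*P[...,:2]).sum((0,1))/w.sum())
        e=C[0]-C[1];g=np.array([*(C[0]+C[1])/2,np.arctan2(e[1],e[0])])
    return g.round(4),round(float(np.hypot(*e)),4)
E
python3 -c "
from h import *
import pickle
c=pickle.load(open('top0.pkl','rb'))
for g in [(.5923,.3149,-1.758),(.5047,.3099,-1.44),(.3982,.3255,-1.623)]: print(dots(c,g,.041))
c=pickle.load(open('w0.pkl','rb'))
print(dots(c,(.3982,.3255,-1.623),.041,True));print(dots(c,(.5047,.3099,-1.44),.041,True))
plan((.591,.32,.13,-.187))"
```

```text
(array([ 0.5924,  0.3149, -1.7578]), 0.0861)
(array([ 0.5047,  0.3099, -1.4399]), 0.0862)
(array([ 0.3982,  0.3255, -1.6229]), 0.0861)
(array([ 0.3983,  0.3227, -1.6039]), 0.086)
(array([ 0.5048,  0.3071, -1.4513]), 0.0861)
now [0.4997 0.0201 0.2198] th 1.576 t 1.6 w 0.0873 F [ 0.3 -0.3 -0.6] g 0.0
(0.591, 0.32, 0.13, -0.187) d [-9.3, 29.93, 8.98] turn [-0.001, -0.002, 1.763] rows 9.4
```

{"fn": "play_rows", "kwargs": {"gripper": [-1,-1,-1,-1,-1,-1,-1,-1,-1,-1,-1], "delta_pos": [[-9.3,29.9,9],[-9.3,29.9,9],[-9.3,29.9,9],[-9.3,29.9,9],[-9.3,29.9,9],[-9.3,29.9,9],[-9.3,29.9,9],[-9.3,29.9,9],[-9.3,29.9,9],[-9.3,29.9,9],[-9.3,29.9,9]], "turn": [[0,0,1.763],[0,0,1.763],[0,0,1.763],[0,0,1.763],[0,0,1.763],[0,0,1.763],[0,0,1.763],[0,0,1.763],[0,0,1.763],[0,0,1.763],[0,0,1.763]]}}

```text
time: 3.02
position: [0.5891, 0.3214, 0.13]
tool_rot: [0.768, 0.64, -0.001, -0.0]
ft_force: [0.1, -0.5, 1.0]
grip_width: 0.0871
grip_force: 0.0
```

```bash
python3 - <<'E'
from h import *
c=snap('wrist','w1.png')
g,l=dots(c,(.5923,.3149,-1.758),.041,True);print(g,l)
th=g[2]+np.pi/2
u=np.array([np.cos(g[2]),np.sin(g[2])]);p=g[:2]-.005*u
plan((*p,.06,th),(*p,.009,th))
E
```

```text
[ 0.5926  0.3113 -1.7537] 0.0861
now [0.5894 0.3211 0.1301] th -0.181 t 3.1 w 0.0868 F [ 0.5 -0.2 -0.1] g 0.0
(np.float64(0.5935094278762655), np.float64(0.3162165985129835), 0.06, np.float64(-0.18290367320510348)) d [-0.41, 0.5, 7.0] turn [-0.001, 0.0, 0.002] rows 1.1
(np.float64(0.5935094278762655), np.float64(0.3162165985129835), 0.009, np.float64(-0.18290367320510348)) d [-0.41, 0.51, 12.1] turn [-0.001, 0.0, 0.002] rows 0.8
```

{"fn": "play_rows", "kwargs": {"gripper": [-1,-1,-1,-1,-1,0.2,0.2,0.2,0.2,0.2,0.2], "delta_pos": [[-0.3,0.5,5],[-0.3,0.5,9],[-0.3,0.5,11],[-0.3,0.5,12.1],[-0.3,0.5,12.1],[-0.3,0.5,12.1],[-0.3,0.5,12.1],[-0.3,0.5,12.1],[-0.3,0.5,12.1],[-0.3,0.5,12.1],[-0.3,0.5,12.1]], "turn": [[0,0,0],[0,0,0],[0,0,0],[0,0,0],[0,0,0],[0,0,0],[0,0,0],[0,0,0],[0,0,0],[0,0,0],[0,0,0]]}}

```text
time: 4.45
position: [0.595, 0.3161, 0.0093]
tool_rot: [0.769, 0.639, -0.0, -0.0]
ft_force: [-2.0, 0.1, 1.7]
grip_width: 0.0456
grip_force: 40.0
```

```bash
python3 - <<'E'
from h import *
c=snap('wrist')
print(dots(c,(.5923,.3149,-1.758),.041,True),dots(snap('top'),(.5923,.3149,-1.758),.041))
plan((.5935,.316,.12,-.183),(.587,.2,.13,-1.0),(.587,.0925,.13,-1.557))
E
```

```text
(array([ 0.5933,  0.3155, -1.786 ]), 0.0774) (array([nan, nan, nan]), nan)
now [0.595  0.3162 0.0094] th -0.185 t 4.5 w 0.0455 F [-2.7  0.4  2.3] g 40.0
(0.5935, 0.316, 0.12, -0.183) d [-0.05, -0.16, -11.06] turn [-0.001, 0.0, -0.002] rows 1.8
(0.587, 0.2, 0.13, -1.0) d [-11.57, 1.34, -12.06] turn [-0.001, 0.001, 0.815] rows 4.4
(0.587, 0.0925, 0.13, -1.557) d [-22.13, 3.32, -12.06] turn [-0.001, 0.001, 1.372] rows 3.0h.py:53: RuntimeWarning: invalid value encountered in divide
  C.append((w[...,None]*P[...,:2]).sum((0,1))/w.sum())
```

{"fn": "play_rows", "kwargs": {"gripper": [0.2,0.2,0.2,0.2,0.2,0.2,0.2,0.2,0.2,0.2,0.2], "delta_pos": [[0,-0.2,-6],[0,-0.2,-11],[-4,0.2,-12],[-8,0.8,-12],[-12,1.3,-12],[-16,2.3,-12],[-22.1,3.4,-12],[-22.1,3.5,-12],[-22.1,3.5,-12],[-22.1,3.5,-12],[-22.1,3.5,-12]], "turn": [[0,0,0],[0,0,0],[0,0,0.18],[0,0,0.36],[0,0,0.54],[0,0,0.72],[0,0,0.9],[0,0,1.08],[0,0,1.26],[0,0,1.372],[0,0,1.372]]}}

```text
time: 5.92
position: [0.5889, 0.0922, 0.1286]
tool_rot: [1.0, 0.008, -0.0, 0.0]
ft_force: [-0.8, 1.0, -2.9]
grip_width: 0.0455
grip_force: 40.0
```

```bash
cat >> h.py <<'E'
def strip(c,guess,z,r=.02):
    """centroid of one dot strip near guess (wrist)"""
    img=c['color'].astype(float);d=np.clip(img[:,:,0]-img[:,:,2]-25,0,None)
    vs,us=np.nonzero(d);P=np.array([fish(c,u,v,z) for u,v in zip(us,vs)]);g=np.array(guess)
    for i in range(4):
        m=(np.abs(P[:,:2]-g)<[r,.03]).all(1);w=d[vs[m],us[m]];g=(w[:,None]*P[m,:2]).sum(0)/w.sum()
    return g.round(4),int(m.sum())
def bays(c):
    g=[]
    return g
E
python3 - <<'E'
from h import *
o=plan((.590,.0925,.05,-1.557),(.590,.0925,.0185,-1.557))
c=snap('wrist','w2.png');p=o['position'];z=p[2]+.0316
print((-c['R'].T@c['t']).round(3))
for sx in(-1,1):
  try: print(strip(c,(p[0]+sx*.043-.003,p[1]),z))
  except Exception as e: print(e)
E
```

```text
now [0.5889 0.0922 0.1286] th -1.556 t 5.9 w 0.0455 F [-0.8  1.  -2.9] g 40.0
(0.59, 0.0925, 0.05, -1.557) d [0.12, -0.03, 7.86] turn [0.0, 0.001, 0.001] rows 1.3
(0.59, 0.0925, 0.0185, -1.557) d [0.12, -0.03, 11.01] turn [0.0, 0.001, 0.001] rows 0.5
[0.659 0.093 0.311]
(array([0.5499, 0.087 ]), 1189)
(array([0.6311, 0.0921]), 1026)
```

View pics/w2.png

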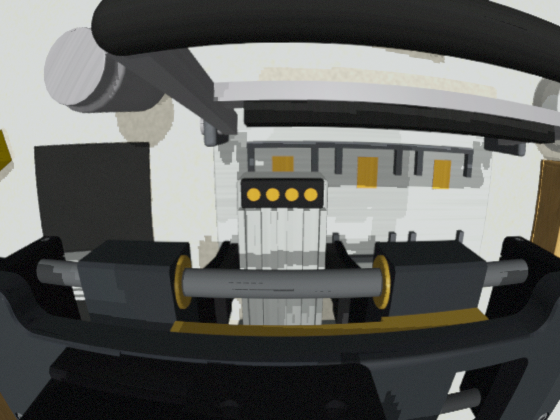

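```bash
python3 - <<'E'
from h import *
c=snap('wrist');o=robot.get_obs();z=o['position'][2]+.0316
print(o['position'],fish(c,282,194.5,z))
# hsv check
img=c['color'].astype(float)[183:206,245:320];d=np.clip(img[:,:,0]-img[:,:,2]-60,0,None);yy,xx=np.mgrid[183:206,245:320]
u,v=(d*xx).sum()/d.sum(),(d*yy).sum()/d.sum();print(u,v,fish(c,u,v,z))
E
```

```text
[0.58901559 0.09239787 0.12882703] [0.62677916 0.09221048 0.16042703]
281.7975478032404 194.14160602206144 [0.62695117 0.09230917 0.16042703]
```

```bash
python3 -c "
from h import *
plan((.582,.0905,.13,1.585))"
```

```text
now [0.589  0.0924 0.1288] th -1.555 t 6.0 w 0.0456 F [ 0.4 -0.1 -3.6] g 40.0
(0.582, 0.0905, 0.13, 1.585) d [-0.7, 0.18, -0.12] turn [-0.001, 0.0, -3.14] rows 16.8
```

{"fn": "play_rows", "kwargs": {"gripper": [0.2,0.2,0.2,0.2,0.2,0.2,0.2,0.2,0.2,0.2,0.2,0.2], "delta_pos": [[-0.7,0.2,-0.1],[-0.7,0.2,-0.1],[-0.7,0.2,-0.1],[-0.7,0.2,-0.1],[-0.7,0.2,-0.1],[-0.7,0.2,-0.1],[-0.7,0.2,-0.1],[-0.7,0.2,-0.1],[-0.7,0.2,-0.1],[-0.7,0.2,-0.1],[-0.7,0.2,-0.1],[-0.7,0.2,-0.1]], "turn": [[0,0,-0.18],[0,0,-0.36],[0,0,-0.54],[0,0,-0.72],[0,0,-0.9],[0,0,-1.08],[0,0,-1.26],[0,0,-1.44],[0,0,-1.62],[0,0,-1.8],[0,0,-1.98],[0,0,-2.1]]}}

```text
time: 7.52
position: [0.5822, 0.0905, 0.1301]
tool_rot: [0.489, 0.872, -0.0, -0.0]
ft_force: [-0.5, -0.4, -1.9]
grip_width: 0.0454
grip_force: 40.0
```

{"fn": "play_rows", "kwargs": {"gripper": [0.2,0.2,0.2,0.2,0.2,0.2,0.2], "delta_pos": [[0,0,0],[0,0,0],[0,0,0],[0,0,0],[0,0,0],[0,0,0],[0,0,0]], "turn": [[0,0,-0.18],[0,0,-0.36],[0,0,-0.54],[0,0,-0.72],[0,0,-0.9],[0,0,-1.04],[0,0,-1.04]]}}

```text
time: 8.4
position: [0.5821, 0.0905, 0.1301]
tool_rot: [-0.006, 1.0, -0.0, -0.0]
ft_force: [-0.2, -1.3, -2.6]
grip_width: 0.0457
grip_force: 40.0
```

```bash
cat >> h.py <<'E'
def held(c,rot=True):
    """held module: centre of near dot strip in the wrist view, world, dots at TCP z+.0316"""
    o=robot.get_obs();p=np.array(o['position']);R=Ro.from_quat(o['tool_rot']).as_matrix()
    z=p[2]+.0316;img=c['color'].astype(float)
    g=p+R[:,0]*.038;g[2]=z;k=np.array(c['R'])@g+np.array(c['t']);a=np.arctan2(np.hypot(*k[:2]),k[2]);u,v=np.array([c['cx'],c['cy']])+foc(c)*a*k[:2]/np.hypot(*k[:2])
    for i in range(5):
        yy,xx=np.mgrid[int(v)-11:int(v)+12,int(u)-40:int(u)+41];s=img[int(v)-11:int(v)+12,int(u)-40:int(u)+41]
        d=np.clip(s[:,:,0]-s[:,:,2]-60,0,None);u,v=(d*xx).sum()/d.sum(),(d*yy).sum()/d.sum()
    w=fish(c,u,v,z);t=R.T@(w-p);print('strip px',round(u,1),round(v,1),'in tool',t.round(4),'centre offset x',round(t[0]-.0431,4));return t
E
python3 - <<'E'
from h import *
import pickle
c=snap('wrist');pickle.dump(c,open('w3.pkl','wb'));held(c)
plan((.582,.0905,.05,1.585),(.582,.0905,.0185,1.585))
im=cv2.resize(c['color'][120:270,150:470,::-1],None,fx=2.5,fy=2.5,interpolation=cv2.INTER_CUBIC);cv2.imwrite('pics/w3.png',im)
E
```

```text
strip px 277.9 194.1 in tool [ 0.0389 -0.0025 -0.0316] centre offset x -0.0042
now [0.5822 0.0904 0.1301] th 1.582 t 8.4 w 0.0455 F [ 0.1  0.4 -3.2] g 40.0
(0.582, 0.0905, 0.05, 1.585) d [0.02, 0.01, 8.01] turn [-0.0, -0.0, -0.003] rows 1.3
(0.582, 0.0905, 0.0185, 1.585) d [0.02, 0.01, 11.16] turn [-0.0, -0.0, -0.003] rows 0.5
```

View pics/w3.png

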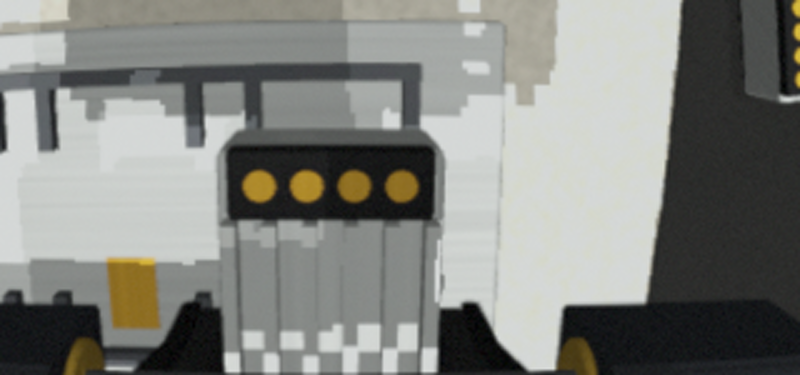

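```bash
python3 - <<'E'
from h import *
import pickle
c=pickle.load(open('w3.pkl','rb'))
f=lambda x,y,z:fish(c,150+x/2.5-.3,120+y/2.5-.3,z).round(4)
print(f(262,105,.02),f(404,105,.02),f(330,80,.02),f(330,66,.02),'plate',f(504,22,.012))
print('module end edge top', f(332,130,.168), f(332,148,.168), 'sides',f(227,185,.162),f(437,185,.162))
E
```

```text
[0.5432 0.0647 0.02  ] [0.5426 0.1161 0.02  ] [0.534  0.0892 0.02  ] [0.5289 0.0891 0.02  ] plate [0.5111 0.1535 0.012 ]
module end edge top [0.5317 0.0896 0.168 ] [0.535  0.0896 0.168 ] sides [0.5432 0.0697 0.162 ] [0.5427 0.1097 0.162 ]
```

{"fn": "play_rows", "kwargs": {"gripper": [0.2,0.2,0.2,0.2,0.2,0.2,0.2,0.2], "delta_pos": [[0,0,4.5],[0,0,8],[0,0,9.4],[0,0,10],[0,0,10.4],[0,0,10.8],[0,0,11.1],[0,0,11.1]], "turn": [[0,0,0],[0,0,0],[0,0,0],[0,0,0],[0,0,0],[0,0,0],[0,0,0],[0,0,0]]}}

```text
time: 9.45
position: [0.5823, 0.0904, 0.0194]
tool_rot: [-0.006, 1.0, -0.0, 0.0]
ft_force: [0.8, 1.2, -3.5]
grip_width: 0.0459
grip_force: 40.0
```

{"fn": "play_rows", "kwargs": {"gripper": [0.2,-0.4,-0.4,-0.4,-0.4,-0.4,-0.4,-0.4], "delta_pos": [[0,0,0.1],[0,0,0.1],[0,0,0.1],[0,0,0],[0,0,-3],[0,0,-8],[0,0,-12],[0,0,-12]], "turn": [[0,0,0],[0,0,0],[0,0,0],[0,0,0],[0,0,0],[0,0,0],[0,0,0],[0,0,0]]}}

```text
time: 10.45
position: [0.5851, 0.0903, 0.1432]
tool_rot: [-0.006, 1.0, -0.0, 0.004]
ft_force: [0.6, 0.0, -0.0]
grip_width: 0.0606
grip_force: 0.0
```

```bash
python3 - <<'E'
from h import *
t=snap('top');w=snap('wrist')
print('seat',dots(t,(.587,.0905,0),.05),dots(w,(.587,.0905,0),.05,True))
for g in [(.5047,.3099,-1.44),(.3982,.3255,-1.623)]: print(dots(t,g,.041),dots(w,g,.041,True))
plan((.505,.308,.13,.13))
E
```

```text
seat (array([nan, nan, nan]), nan) (array([0.5864, 0.0898, 0.0127]), 0.0863)
(array([ 0.5047,  0.3099, -1.44  ]), 0.0862) (array([ 0.5047,  0.3071, -1.4458]), 0.0862)
(array([ 0.3982,  0.3255, -1.6205]), 0.0862) (array([ 0.3984,  0.3227, -1.6066]), 0.0861)
now [0.582  0.0904 0.1395] th 1.583 t 10.6 w 0.0611 F [0.3 0.4 0.2] g 0.0
(0.505, 0.308, 0.13, 0.13) d [7.44, 21.85, 0.95] turn [0.0, 0.0, 1.453] rows 7.8h.py:53: RuntimeWarning: invalid value encountered in divide
  C.append((w[...,None]*P[...,:2]).sum((0,1))/w.sum())
```

{"fn": "play_rows", "kwargs": {"gripper": [-0.6,-0.6,-0.6,-0.6,-0.6,-0.6,-0.6,-0.6,-0.6,-0.6], "delta_pos": [[7.4,21.9,1],[7.4,21.9,1],[7.4,21.9,1],[7.4,21.9,1],[7.4,21.9,1],[7.4,21.9,1],[7.4,21.9,1],[7.4,21.9,1],[7.4,21.9,1],[7.4,21.9,1]], "turn": [[0,0,1.455],[0,0,1.455],[0,0,1.455],[0,0,1.455],[0,0,1.455],[0,0,1.455],[0,0,1.455],[0,0,1.455],[0,0,1.455],[0,0,1.455]]}}

```text
time: 11.8
position: [0.5049, 0.3081, 0.1282]
tool_rot: [0.659, 0.752, -0.001, -0.0]
ft_force: [0.1, 0.1, -0.0]
grip_width: 0.0699
grip_force: 0.0
```

```bash
python3 - <<'E'
from h import *
w=snap('wrist');g,l=dots(w,(.5047,.3071,-1.445),.041,True);print(g,l)
plan((g[0],g[1],.009,g[2]+np.pi/2))
E
```

```text
[ 0.5048  0.3066 -1.4428] 0.0861
now [0.5051 0.3082 0.1285] th 0.13 t 11.8 w 0.0693 F [ 0.1 -0.8  0.1] g 0.0
(np.float64(0.5048), np.float64(0.3066), 0.009, np.float64(0.12799632679489648)) d [-0.15, -0.03, 11.95] turn [-0.001, 0.0, 0.002] rows 1.9
```

{"fn": "play_rows", "kwargs": {"gripper": [-0.6,-0.6,-0.6,-0.6,-0.6,0.2,0.2,0.2,0.2,0.2], "delta_pos": [[-0.1,0,5],[-0.1,0,9],[-0.1,0,11],[-0.1,0,11.9],[-0.1,0,11.9],[-0.1,0,11.9],[-0.1,0,11.9],[-0.1,0,11.9],[-0.1,0,11.9],[-0.1,0,11.9]], "turn": [[0,0,0],[0,0,0],[0,0,0],[0,0,0],[0,0,0],[0,0,0],[0,0,0],[0,0,0],[0,0,0],[0,0,0]]}}

```text
time: 13.1
position: [0.5058, 0.3076, 0.0109]
tool_rot: [0.66, 0.751, 0.0, 0.0]
ft_force: [-1.0, -0.9, 6.4]
grip_width: 0.0455
grip_force: 40.0
```

```bash
python3 - <<'E'
from h import *
plan((.505,.307,.12,.128),(.588,.0115,.13,1.583))
E
```

```text
now [0.5058 0.3076 0.0109] th 0.128 t 13.1 w 0.0455 F [-1.  -0.9  6.4] g 40.0
(0.505, 0.307, 0.12, 0.128) d [-0.04, -0.08, -10.91] turn [0.001, -0.0, 0.0] rows 1.7
(0.588, 0.0115, 0.13, 1.583) d [-30.41, 4.37, -11.91] turn [0.001, 0.0, -1.455] rows 7.8
```

{"fn": "play_rows", "kwargs": {"gripper": [0.2,0.2,0.2,0.2,0.2,0.2,0.2,0.2,0.2,0.2,0.2], "delta_pos": [[0,0,-6],[0,0,-11],[-5,0.5,-12],[-10,1.3,-12],[-16,2.2,-12],[-22,3.2,-12],[-28,4,-12],[-30.4,4.4,-12],[-30.4,4.4,-12],[-30.4,4.4,-12],[-30.4,4.4,-12]], "turn": [[0,0,0],[0,0,0],[0,0,-0.18],[0,0,-0.36],[0,0,-0.54],[0,0,-0.72],[0,0,-0.9],[0,0,-1.08],[0,0,-1.26],[0,0,-1.44],[0,0,-1.455]]}}

```text
time: 14.48
position: [0.5875, 0.0114, 0.1294]
tool_rot: [-0.005, 1.0, 0.0, -0.001]
ft_force: [0.3, -0.1, -1.9]
grip_width: 0.0458
grip_force: 40.0
```

```bash
sed -i 's/-11:int(v)+12/-13:int(v)+14/g; s/int(u)-40:int(u)+41/int(u)-50:int(u)+51/g' h.py; python3 - <<'E'
from h import *
import pickle
c=snap('wrist');pickle.dump(c,open('w4.pkl','wb'));held(c)
img=c['color'].astype(float)
# binary dot centroid
m=((img[:,:,0]-img[:,:,2])>60);m[:175]=0;m[212:]=0
n,l,s,cc=cv2.connectedComponentsWithStats(m.astype(np.uint8));print([(s[i,4],cc[i].round(1).tolist()) for i in range(1,n) if s[i,4]>40])
plan((.588,.011,.05,1.583),(.588,.011,.0198,1.583))
E
```

```text
strip px 279.9 184.7 in tool [ 0.0435 -0.0017 -0.0315] centre offset x 0.0004
[(np.int32(1770), [23.4, 193.4]), (np.int32(127), [253.5, 184.6]), (np.int32(125), [272.3, 184.5]), (np.int32(126), [291.2, 184.5]), (np.int32(125), [310.2, 184.5])]
now [0.5876 0.0116 0.1296] th 1.581 t 14.5 w 0.0456 F [ 0.5 -0.2 -1.9] g 40.0
(0.588, 0.011, 0.05, 1.583) d [-0.05, -0.06, 7.96] turn [0.0, -0.001, -0.002] rows 1.3
(0.588, 0.011, 0.0198, 1.583) d [-0.05, -0.06, 10.98] turn [0.0, -0.001, -0.002] rows 0.5
```

{"fn": "play_rows", "kwargs": {"gripper": [0.2,0.2,0.2,0.2,0.2,0.2,0.2,0.2], "delta_pos": [[0,-0.1,4.5],[0,-0.1,8],[0,-0.1,9.3],[0,-0.1,9.9],[0,-0.1,10.3],[0,-0.1,10.7],[0,-0.1,11],[0,-0.1,11]], "turn": [[0,0,0],[0,0,0],[0,0,0],[0,0,0],[0,0,0],[0,0,0],[0,0,0],[0,0,0]]}}

```text
time: 15.52
position: [0.5882, 0.0106, 0.0204]
tool_rot: [-0.006, 1.0, -0.0, 0.0]
ft_force: [0.3, 0.4, -2.6]
grip_width: 0.0452
grip_force: 40.0
```

{"fn": "play_rows", "kwargs": {"gripper": [0.2,-0.4,-0.4,-0.4,-0.4,-0.4,-0.4,-0.4], "delta_pos": [[0,0,0.1],[0,0,0.1],[0,0,0.1],[0,0,0],[0,0,-3],[0,0,-8],[0,0,-12],[0,0,-12]], "turn": [[0,0,0],[0,0,0],[0,0,0],[0,0,0],[0,0,0],[0,0,0],[0,0,0],[0,0,0]]}}

```text
time: 16.52
position: [0.591, 0.0102, 0.144]
tool_rot: [-0.006, 1.0, -0.001, 0.004]
ft_force: [-0.4, -0.8, 0.3]
grip_width: 0.0607
grip_force: 0.0
```

```bash
python3 - <<'E'
from h import *
w=snap('wrist');t=snap('top')
for g in [(.587,.0905,0.013),(.588,.011,0.013)]: print('seat',dots(w,g,.05,True))
g=(.3982,.3255,-1.623); print(dots(t,g,.041),dots(w,g,.041,True))
plan((.4,.31,.13,-.04))
E
```

```text
seat (array([0.5875, 0.095 , 0.1124]), 0.0888)
seat (array([0.5882, 0.0101, 0.0103]), 0.0861)
(array([ 0.3982,  0.3255, -1.6216]), 0.0862) (array([nan, nan, nan]), nan)
now [0.5879 0.0106 0.1404] th 1.583 t 16.6 w 0.061 F [ 0.2 -0.4 -0.4] g 0.0
(0.4, 0.31, 0.13, -0.04) d [18.42, 30.17, 1.03] turn [0.0, 0.0, 1.623] rows 8.7h.py:53: RuntimeWarning: invalid value encountered in divide
  C.append((w[...,None]*P[...,:2]).sum((0,1))/w.sum())
```

{"fn": "play_rows", "kwargs": {"gripper": [-0.6,-0.6,-0.6,-0.6,-0.6,-0.6,-0.6,-0.6,-0.6,-0.6,-0.6], "delta_pos": [[18.5,31.3,1],[18.5,31.3,1],[18.5,31.3,1],[18.5,31.3,1],[18.5,31.3,1],[18.5,31.3,1],[18.5,31.3,1],[18.5,31.3,1],[18.5,31.3,1],[18.5,31.3,1],[18.5,31.3,1]], "turn": [[0,0,1.623],[0,0,1.623],[0,0,1.623],[0,0,1.623],[0,0,1.623],[0,0,1.623],[0,0,1.623],[0,0,1.623],[0,0,1.623],[0,0,1.623],[0,0,1.623]]}}

```text
time: 18.0
position: [0.3987, 0.3209, 0.1294]
tool_rot: [0.72, 0.694, -0.001, -0.0]
ft_force: [-0.1, 0.2, -0.3]
grip_width: 0.0697
grip_force: 0.0
```

```bash
python3 - <<'E'
from h import *
w=snap('wrist');g,l=dots(w,(.3982,.3227,-1.61),.041,True);print(g,l)
for b in [(.587,.0905,0.013),(.588,.011,0.013)]: print('seat',dots(w,b,.05,True),dots(snap('top'),b,.05))
plan((g[0],g[1],.0095,g[2]+np.pi/2))
E
```

```text
[ 0.3985  0.3223 -1.6009] 0.086
seat (array([nan, nan, nan]), nan) (array([0.5866, 0.0928, 0.0159]), 0.0859)
seat (array([nan, nan, nan]), nan) (array([0.5883, 0.0121, 0.0209]), 0.0861)
now [0.3992 0.3211 0.1299] th -0.039 t 18.1 w 0.0696 F [ 0.6  0.7 -0.3] g 0.0
(np.float64(0.3985), np.float64(0.3223), 0.0095, np.float64(-0.03010367320510343)) d [0.12, -0.07, 12.04] turn [-0.001, 0.0, -0.009] rows 1.9h.py:53: RuntimeWarning: invalid value encountered in divide
  C.append((w[...,None]*P[...,:2]).sum((0,1))/w.sum())
```

Both seated modules look good. Grasp the third.

{"fn": "play_rows", "kwargs": {"gripper": [-0.6,-0.6,-0.6,-0.6,-0.6,0.2,0.2,0.2,0.2,0.2], "delta_pos": [[0.1,-0.1,5],[0.1,-0.1,9],[0.1,-0.1,11],[0.1,-0.1,12],[0.1,-0.1,12],[0.1,-0.1,12],[0.1,-0.1,12],[0.1,-0.1,12],[0.1,-0.1,12],[0.1,-0.1,12]], "turn": [[0,0,0],[0,0,0],[0,0,0],[0,0,0],[0,0,0],[0,0,0],[0,0,0],[0,0,0],[0,0,0],[0,0,0]]}}

```text
time: 19.4
position: [0.3988, 0.3225, 0.0109]
tool_rot: [0.721, 0.693, 0.001, 0.0]
ft_force: [-0.5, -0.2, 6.2]
grip_width: 0.0452
grip_force: 40.0
```

```bash
python3 - <<'E'
from h import *
plan((.398,.322,.12,-.035),(.588,-.0695,.13,1.583))
E
```

```text
now [0.3988 0.3225 0.0109] th -0.04 t 19.4 w 0.0452 F [-0.5 -0.2  6.2] g 40.0
(0.398, 0.322, 0.12, -0.035) d [-0.05, -0.07, -10.91] turn [0.001, -0.001, -0.005] rows 1.7
(0.588, -0.0695, 0.13, 1.583) d [-38.41, 20.48, -11.91] turn [0.001, 0.0, -1.623] rows 8.7
```

{"fn": "play_rows", "kwargs": {"gripper": [0.2,0.2,0.2,0.2,0.2,0.2,0.2,0.2,0.2,0.2,0.2,0.2], "delta_pos": [[0,0,-6],[0,0,-11],[-5,2.7,-12],[-10,5.4,-12],[-16,8.5,-12],[-21,11.2,-12],[-26,14,-12],[-31,16.5,-12],[-36,19,-12],[-38.4,20.5,-12],[-38.4,20.5,-12],[-38.4,20.5,-12]], "turn": [[0,0,0],[0,0,0],[0,0,-0.18],[0,0,-0.36],[0,0,-0.54],[0,0,-0.72],[0,0,-0.9],[0,0,-1.08],[0,0,-1.26],[0,0,-1.44],[0,0,-1.62],[0,0,-1.623]]}}

```text
time: 20.9
position: [0.587, -0.0702, 0.1291]
tool_rot: [-0.006, 1.0, 0.0, -0.001]
ft_force: [-0.3, -0.2, -1.8]
grip_width: 0.0452
grip_force: 40.0
```

```bash
python3 - <<'E'
from h import *
c=snap('wrist');held(c)
img=c['color'].astype(float)
m=((img[:,:,0]-img[:,:,2])>60);m[:170]=0;m[215:]=0
n,l,s,cc=cv2.connectedComponentsWithStats(m.astype(np.uint8));print([(s[i,4],cc[i].round(1).tolist()) for i in range(1,n) if s[i,4]>40])
plan((.589,-.0695,.0198,1.583))
E
```

```text
strip px 280.7 183.2 in tool [ 0.0441 -0.0015 -0.0315] centre offset x 0.001
[(np.int32(3853), [69.5, 191.9]), (np.int32(92), [2.3, 197.7]), (np.int32(131), [253.0, 183.3]), (np.int32(132), [272.0, 183.2]), (np.int32(131), [290.9, 183.1]), (np.int32(125), [309.8, 183.0]), (np.int32(42), [133.7, 200.6])]
now [ 0.5869 -0.0699  0.1292] th 1.584 t 20.9 w 0.0454 F [-0.6 -0.7 -2.2] g 40.0
(0.589, -0.0695, 0.0198, 1.583) d [-0.23, 0.02, 10.94] turn [0.001, -0.002, 0.001] rows 1.8
```

{"fn": "play_rows", "kwargs": {"gripper": [0.2,0.2,0.2,0.2,0.2,0.2,0.2,0.2], "delta_pos": [[-0.25,0.1,4.5],[-0.25,0.1,8],[-0.25,0.1,9.3],[-0.25,0.1,9.8],[-0.25,0.1,10.2],[-0.25,0.1,10.6],[-0.25,0.1,10.9],[-0.25,0.1,10.9]], "turn": [[0,0,0],[0,0,0],[0,0,0],[0,0,0],[0,0,0],[0,0,0],[0,0,0],[0,0,0]]}}

```text
time: 21.95
position: [0.5904, -0.0686, 0.0214]
tool_rot: [-0.006, 1.0, -0.0, 0.0]
ft_force: [0.1, 0.0, -1.5]
grip_width: 0.0458
grip_force: 40.0
```

{"fn": "play_rows", "kwargs": {"gripper": [0.2,0.2,-0.4,-0.4,-0.4,-0.4,-0.4,-0.4,-0.4,-0.4], "delta_pos": [[0,0,0.15],[0,0,0.15],[0,0,0.15],[0,0,0.15],[0,0,0],[0,0,-3],[0,0,-8],[0,0,-14],[0,0,-20],[0,0,-20]], "turn": [[0,0,0],[0,0,0],[0,0,0],[0,0,0],[0,0,0],[0,0,0],[0,0,0],[0,0,0],[0,0,0],[0,0,0]]}}

```text
time: 23.2
position: [0.5941, -0.0696, 0.2274]
tool_rot: [-0.006, 1.0, -0.002, 0.006]
ft_force: [1.6, -0.0, -0.4]
grip_width: 0.061
grip_force: 0.0
```

```bash
python3 - <<'E'
from h import *
c=snap('wrist','w5.png');t=snap('top')
for b in [(.589,-.069,.013),(.588,.0105,.013),(.5865,.09,.013)]: print('seat',dots(c,b,.05,True),dots(t,b,.05))
plan((.689,.012,.32,.013),(.689,.012,.217,.013))
E
```

```text
seat (array([ 0.5897, -0.0693,  0.0159]), 0.086) (array([nan, nan, nan]), nan)
seat (array([0.5881, 0.01  , 0.0099]), 0.0862) (array([0.5882, 0.0144, 0.0678]), 0.086)
seat (array([0.5864, 0.0902, 0.0117]), 0.086) (array([0.5866, 0.0927, 0.0136]), 0.0859)
now [ 0.5902 -0.0685  0.2219] th 1.583 t 23.3 w 0.061 F [-1.1 -0.1  0. ] g 0.0
(0.689, 0.012, 0.32, 0.013) d [-9.99, 7.92, -9.8] turn [0.001, 0.001, 1.57] rows 8.4
(0.689, 0.012, 0.217, 0.013) d [-9.98, 7.93, 0.5] turn [0.001, 0.001, 1.57] rows 1.6h.py:53: RuntimeWarning: invalid value encountered in divide
  C.append((w[...,None]*P[...,:2]).sum((0,1))/w.sum())
```

View pics/w5.png

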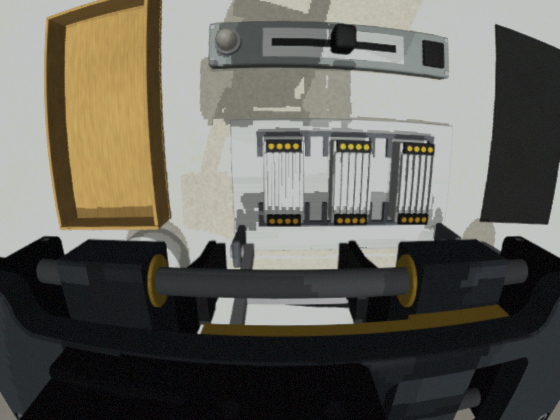

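{"fn": "play_rows", "kwargs": {"gripper": [-0.6,-0.6,-0.6,-0.6,-0.6,-0.6,-0.6,-0.6,-0.6,-0.6,-0.6], "delta_pos": [[0,0,-5],[0,0,-9.8],[-4,3,-9.8],[-7,5,-9.8],[-10,7.9,-9.8],[-10,7.9,-9.8],[-10,7.9,-9.8],[-10,7.9,-9.8],[-10,7.9,-9.8],[-10,7.9,-9.8],[-10,7.9,-9.8]], "turn": [[0,0,0.18],[0,0,0.36],[0,0,0.54],[0,0,0.72],[0,0,0.9],[0,0,1.08],[0,0,1.26],[0,0,1.44],[0,0,1.57],[0,0,1.57],[0,0,1.57]]}}

```text
time: 24.68
position: [0.6888, 0.0117, 0.3176]
tool_rot: [0.702, 0.712, -0.001, -0.001]
ft_force: [0.3, 0.5, -0.4]
grip_width: 0.0693
grip_force: 0.0
```

```bash
python3 - <<'E'
from h import *
c=snap('wrist','w6.png')
plan((.689,.012,.217,.013))
E
```

```text
now [0.689  0.0117 0.318 ] th 0.014 t 24.7 w 0.0696 F [-0.  -0.6  0.4] g 0.0
(0.689, 0.012, 0.217, 0.013) d [0.03, 0.03, 10.1] turn [-0.002, -0.0, 0.001] rows 1.6
```

View pics/w6.png

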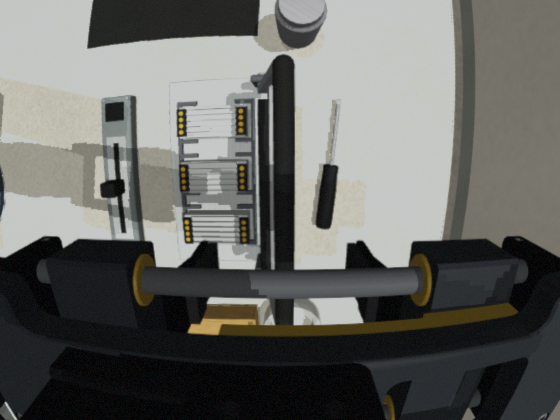

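{"fn": "play_rows", "kwargs": {"gripper": [-0.6,-0.6,-0.6,0.9,0.9,0.9,0.9,0.9], "delta_pos": [[0,0,5],[0,0,9],[0,0,10.1],[0,0,10.1],[0,0,10.1],[0,0,10.1],[0,0,10.1],[0,0,10.1]], "turn": [[0,0,0],[0,0,0],[0,0,0],[0,0,0],[0,0,0],[0,0,0],[0,0,0],[0,0,0]], "squeeze": 10}}

```text
time: 25.72
position: [0.6895, 0.0117, 0.2188]
tool_rot: [0.702, 0.712, 0.0, 0.0]
ft_force: [0.8, -0.8, -0.2]
grip_width: 0.0276
grip_force: 0.0
```

{"fn": "play_rows", "kwargs": {"gripper": [0.9,0.9,0.9], "delta_pos": [[0,0,0],[0,0,0],[0,0,0]], "turn": [[0,0,0],[0,0,0],[0,0,0]]}}

```text
time: 26.1
position: [0.6896, 0.0117, 0.2183]
tool_rot: [0.702, 0.712, 0.0, 0.0]
ft_force: [0.2, -0.0, 0.0]
grip_width: 0.0155
grip_force: 9.4
```

{"fn": "play_rows", "kwargs": {"gripper": [0.9,0.9,0.9,0.9,0.9,0.9,0.9,0.9,0.9,0.9], "delta_pos": [[0,-1.3,-0.15],[0,-2.6,-0.2],[0,-5.2,0],[0,-7.8,0.6],[0,-10.2,1.6],[0,-12.5,2.9],[0,-14.5,4.5],[0,-16.3,6.4],[0,-17.8,8.6],[0,-18.9,11]], "turn": [[0,0,0],[0,0,0],[0,0,0],[0,0,0],[0,0,0],[0,0,0],[0,0,0],[0,0,0],[0,0,0],[0,0,0]]}}

```text
time: 27.35
position: [0.4978, 0.0095, 0.1079]
tool_rot: [0.702, 0.712, -0.001, -0.001]
ft_force: [0.2, -0.8, 0.2]
grip_width: 0.0044
grip_force: 0.0
```

```bash
python3 - <<'E'
from h import *
c=snap('side');t=snap('top')
a=cv2.resize(c['color'][110:310,180:420],None,fx=2,fy=2);b=cv2.resize(t['color'][120:320,230:430],None,fx=1.6,fy=2)
cv2.imwrite('pics/s7.png',np.hstack([a,b])[:,:,::-1]);plan()
E
```

```text
now [0.4952 0.01   0.1063] th 0.013 t 27.4 w 0.0041 F [-0.1 -0.   0.7] g 0.0
```

View pics/s7.png

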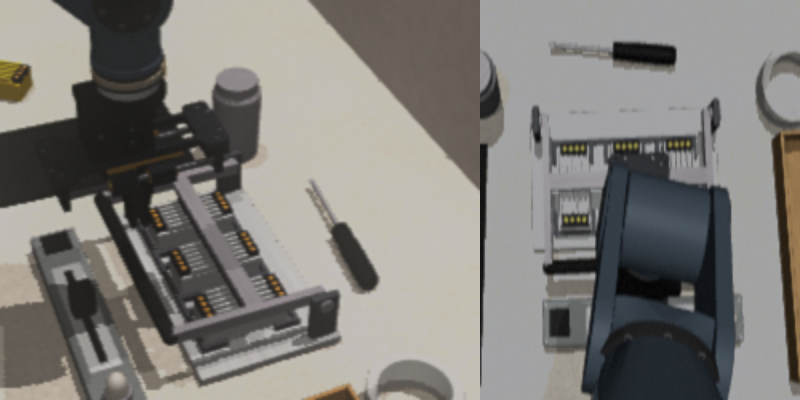

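```bash
python3 - <<'E'
from h import *
plan((.4235,-.004,.14,.005),(.4235,-.004,.034,.005))
E
```

```text
now [0.4952 0.01   0.1063] th 0.013 t 27.4 w 0.0041 F [-0.1 -0.   0.7] g 0.0
(0.4235, -0.004, 0.14, 0.005) d [-1.3, -7.21, -3.3] turn [-0.009, -0.002, 0.008] rows 1.3
(0.4235, -0.004, 0.034, 0.005) d [-1.32, -7.12, 7.3] turn [-0.009, -0.002, 0.008] rows 1.7
```

{"fn": "play_rows", "kwargs": {"gripper": [-0.6,-0.6,-0.6,-0.6,-0.6,-0.6,-0.6], "delta_pos": [[0,0,-3.3],[-1.3,-4,-3.3],[-1.3,-7.2,-3.3],[-1.3,-7.2,-3.3],[-1.3,-7.2,-3.3],[-1.3,-7.2,-3.3],[-1.3,-7.2,-3.3]], "turn": [[0,0,-0.008],[0,0,-0.008],[0,0,-0.008],[0,0,-0.008],[0,0,-0.008],[0,0,-0.008],[0,0,-0.008]], "squeeze": 15}}

```text
time: 28.32
position: [0.4295, -0.0048, 0.1413]
tool_rot: [0.7, 0.715, 0.0, 0.0]
ft_force: [0.4, -0.1, 1.1]
grip_width: 0.0653
grip_force: 0.0
```

```bash
python3 - <<'E'
from h import *
c=snap('wrist','w8.png')
plan((.4235,-.004,.034,.005))
E
```

```text
now [ 0.4292 -0.0048  0.1412] th 0.021 t 28.4 w 0.067 F [0.2 0.5 0.4] g 0.0
(0.4235, -0.004, 0.034, 0.005) d [0.09, -0.57, 10.72] turn [0.0, 0.0, 0.016] rows 1.7
```

View pics/w8.png

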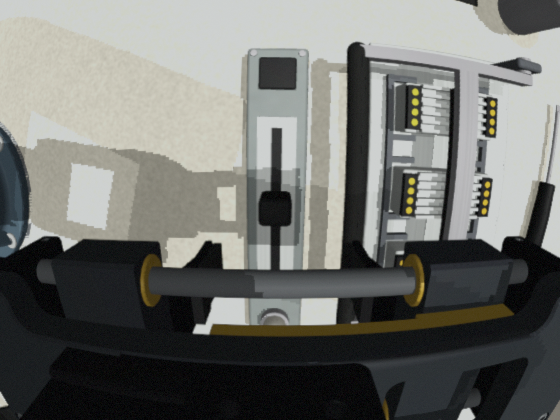

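```bash
python3 - <<'E'
from h import *
c=snap('wrist')
print(fish(c,275,206,.066))
# clamp angle: handle x from both edges in this view
print(fish(c,358,150,.065))
w=[dots(c,b,.05,True) for b in [(.588,.0105,.013),(.5865,.09,.013)]];print(w)
x=fish(c,275,206,.066)
plan((x[0],x[1],.034,.005))
E
```

```text
[0.42311279 0.0006365  0.066     ]
[0.48916965 0.0485359  0.065     ]
[(array([0.5883, 0.0096, 0.0136]), 0.0862), (array([0.5867, 0.0899, 0.0128]), 0.0861)]
now [ 0.429  -0.0047  0.1412] th 0.021 t 28.4 w 0.0677 F [ 0.1 -0.2 -0.3] g 0.0
(np.float64(0.42311278555113846), np.float64(0.0006365009430697177), 0.034, 0.005) d [0.55, -0.58, 10.72] turn [0.0, 0.0, 0.016] rows 1.7
```

{"fn": "play_rows", "kwargs": {"gripper": [-0.6,-0.6,-0.6,-0.6,0.9,0.9,0.9,0.9,0.9,0.9], "delta_pos": [[0.3,-0.6,4],[0.3,-0.6,8],[0.3,-0.6,10.4],[0.3,-0.6,10.7],[0.3,-0.6,10.7],[0.3,-0.6,10.7],[0.3,-0.6,10.7],[0.3,-0.6,10.7],[0.3,-0.6,10.7],[0.3,-0.6,10.7]], "turn": [[0,0,0.016],[0,0,0.016],[0,0,0.016],[0,0,0.016],[0,0,0.016],[0,0,0.016],[0,0,0.016],[0,0,0.016],[0,0,0.016],[0,0,0.016]]}}

```text
time: 29.68
position: [0.4234, -0.002, 0.0346]
tool_rot: [0.705, 0.709, 0.001, 0.001]
ft_force: [1.7, -0.1, 3.9]
grip_width: 0.0273
grip_force: 15.0
```

```bash
python3 -c "
from h import *
plan((.424,-.069,.034,.005))"
```

```text
now [ 0.4234 -0.002   0.0346] th 0.005 t 29.7 w 0.0273 F [ 1.7 -0.1  3.9] g 15.0
(0.424, -0.069, 0.034, 0.005) d [-6.7, 0.02, 0.06] turn [0.002, 0.0, -0.0] rows 1.1
```

{"fn": "play_rows", "kwargs": {"gripper": [0.9,0.9,0.9,0.9,0.9,0.9,0.9,0.9,0.9], "delta_pos": [[-2,0,0],[-4,0,0],[-5.5,0,0],[-6.2,0,0],[-6.6,0,0],[-7,0,0],[-7.4,0,0],[-7.6,0,0],[-7.6,0,0]], "turn": [[0,0,0],[0,0,0],[0,0,0],[0,0,0],[0,0,0],[0,0,0],[0,0,0],[0,0,0],[0,0,0]]}}

```text
time: 30.8
position: [0.4235, -0.0747, 0.0342]
tool_rot: [0.707, 0.708, 0.002, -0.001]
ft_force: [9.9, 19.9, 2.9]
grip_width: 0.0278
grip_force: 15.0
```

{"fn": "play_rows", "kwargs": {"gripper": [0.9,0.9,0.9,0.9,0.9,0.9,0.9,0.9,0.9,0.9,0.9,0.9], "delta_pos": [[0,0,0],[0,0,0],[2.5,0,0],[5,0,0],[7.5,0,0],[10,0,0],[11.5,0,0],[12,0,0],[12.5,0,0],[12.9,0,0],[13.3,0,0],[13.3,0,0]], "turn": [[0,0,0],[0,0,0],[0,0,0],[0,0,0],[0,0,0],[0,0,0],[0,0,0],[0,0,0],[0,0,0],[0,0,0],[0,0,0],[0,0,0]]}}

```text
time: 32.3
position: [0.4232, 0.0519, 0.0343]
tool_rot: [0.704, 0.71, -0.001, 0.002]
ft_force: [0.8, -17.7, 0.9]
grip_width: 0.0279
grip_force: 15.0
```

{"fn": "play_rows", "kwargs": {"gripper": [0.9,0.9,-0.4,-0.4,-0.4,-0.4,-0.4,-0.4,-0.4], "delta_pos": [[0,0,0],[0,0,0],[0,0,0],[0,0,0],[0,0,0],[0,0,-3],[0,0,-8],[0,0,-11],[0,0,-11]], "turn": [[0,0,0],[0,0,0],[0,0,0],[0,0,0],[0,0,0],[0,0,0],[0,0,0],[0,0,0],[0,0,0]]}}

```text
time: 33.42
position: [0.4233, 0.0554, 0.146]
tool_rot: [0.705, 0.709, 0.001, 0.002]
ft_force: [-0.9, 0.8, -0.5]
grip_width: 0.0609
grip_force: 0.0
```

```bash
python3 - <<'E'
from h import *
c=snap('wrist','w9.png')
plan((.489,.012,.13,.013),(.489,.012,.045,.013))
E
```

```text
now [0.4222 0.0554 0.1448] th 0.006 t 33.5 w 0.0611 F [-0.6  0.3  1. ] g 0.0
(0.489, 0.012, 0.13, 0.013) d [-4.38, 6.65, 1.49] turn [0.002, 0.0, -0.007] rows 1.3
(0.489, 0.012, 0.045, 0.013) d [-4.38, 6.64, 9.99] turn [0.002, 0.0, -0.007] rows 1.4
```

View pics/w9.png

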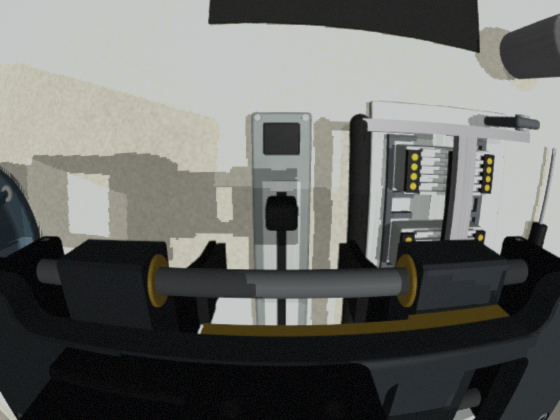

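{"fn": "play_rows", "kwargs": {"gripper": [-0.05,-0.05,-0.05,-0.05,-0.05,-0.05,-0.05], "delta_pos": [[-0.5,4,1.5],[-0.5,6.7,1.5],[-0.5,6.7,1.5],[-0.5,6.7,6],[-0.5,6.7,9],[-0.5,6.7,10],[-0.5,6.7,10]], "turn": [[0,0,0],[0,0,0],[0,0,0],[0,0,0],[0,0,0],[0,0,0],[0,0,0]], "squeeze": 30}}

```text
time: 34.35
position: [0.4877, 0.0507, 0.0437]
tool_rot: [0.705, 0.709, -0.001, -0.001]
ft_force: [-0.4, -0.6, 0.4]
grip_width: 0.0454
grip_force: 0.0
```

{"fn": "play_rows", "kwargs": {"gripper": [0.9,0.9,0.9,0.9,0.9,0.9], "delta_pos": [[0,0,0],[0,0,0],[0,0,0],[0,0,0],[0,0,0],[0,0,0]], "turn": [[0,0,0],[0,0,0],[0,0,0],[0,0,0],[0,0,0],[0,0,0]]}}

```text
time: 35.1
position: [0.4884, 0.0505, 0.0447]
tool_rot: [0.705, 0.709, -0.001, -0.0]
ft_force: [-2.4, 0.2, 6.8]
grip_width: 0.0167
grip_force: 30.0
```

{"fn": "play_rows", "kwargs": {"gripper": [0.9,0.9,0.9,0.9,0.9,0.9,0.9], "delta_pos": [[0,0.1,-1.2],[0,0.2,-2.3],[0,0.8,-4.8],[0,1.7,-7.3],[0,3.1,-9.5],[0,4.7,-11.6],[0,4.7,-11.6]], "turn": [[0,0,0],[0,0,0],[0,0,0],[0,0,0],[0,0,0],[0,0,0],[0,0,0]]}}

```text
time: 35.98
position: [0.5326, 0.0513, 0.1626]
tool_rot: [0.705, 0.709, -0.002, -0.003]
ft_force: [-10.4, -0.5, 6.8]
grip_width: 0.0125
grip_force: 26.6
```

```bash
python3 - <<'E'
from h import *
c=snap('side')
o=robot.get_obs();u,v=w2px(c,o['position']);print('tcp px',u,v)
h=[w2px(c,(.663-.175*np.cos(f),y,.062+.175*np.sin(f))) for f in(.65,.75) for y in(-.107,.13)];print(np.round(h,1).tolist())
u,v=int(u),int(v);a=c['color'][v-75:v+75,u-75:u+125]
cv2.imwrite('pics/s10.png',cv2.resize(a,None,fx=3.9,fy=3.9,interpolation=cv2.INTER_CUBIC)[:,:,::-1]);print(u-75,v-75);plan()
E
```

```text
tcp px 255.92526978894523 192.5871188786593
[[277.2, 237.7], [241.7, 171.5], [282.4, 231.5], [246.0, 165.8]]
180 117
now [0.5319 0.0513 0.1619] th 0.006 t 36.0 w 0.0126 F [-9.8  0.2  7. ] g 26.5
```

View pics/s10.png

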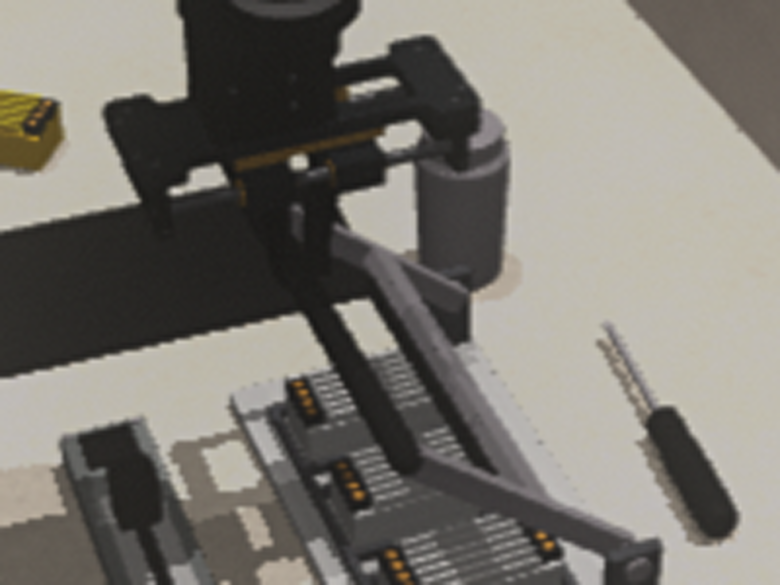

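{"fn": "play_rows", "kwargs": {"gripper": [0.45,0.45,0.45,0.45], "delta_pos": [[0,0.5,0.3],[0,0.7,1.0],[0,0.7,1.6],[0,0.7,1.6]], "turn": [[0,0,0],[0,0,0],[0,0,0],[0,0,0]]}}

```text
time: 36.52
position: [0.5224, 0.0514, 0.1423]
tool_rot: [0.704, 0.71, -0.016, -0.016]
ft_force: [-28.9, -3.9, 16.3]
grip_width: 0.024
grip_force: 17.0
```

```bash
python3 - <<'E'
from h import *
import pickle
c=snap('side');pickle.dump(c,open('s11.pkl','wb'))
o=robot.get_obs();print('tcp px',np.round(w2px(c,o['position']),1));plan()
for f in(.5,.6,.7,.8):print(f,[np.round(w2px(c,(.663-.175*np.cos(f),y,.062+.175*np.sin(f))),1).tolist() for y in(-.107,0)])
# dark bar row profile: gray image across bar near the -y end
g=cv2.cvtColor(c['color'],cv2.COLOR_RGB2GRAY)
for v in range(205,246,4): 
    r=np.nonzero(g[v,250:300]<45)[0]; print(v,(r.min()+250,r.max()+250,len(r)) if len(r) else None)
E
```

```text
tcp px [252.3 200.3]
now [0.5225 0.0514 0.1425] th 0.008 t 36.6 w 0.0241 F [-30.2  -4.7  17.3] g 17.0
0.5 [[270.7, 247.3], [254.0, 214.6]]
0.6 [[274.8, 240.9], [257.7, 208.4]]
0.7 [[279.7, 234.6], [262.1, 202.3]]
0.8 [[285.2, 228.4], [267.2, 196.4]]
205 (np.int64(252), np.int64(294), 13)
209 (np.int64(255), np.int64(283), 10)
213 (np.int64(257), np.int64(285), 10)
217 (np.int64(254), np.int64(288), 14)
221 (np.int64(255), np.int64(290), 15)
225 (np.int64(250), np.int64(293), 20)
229 (np.int64(252), np.int64(295), 14)
233 (np.int64(254), np.int64(298), 15)
237 (np.int64(256), np.int64(299), 25)
241 (np.int64(258), np.int64(279), 13)
245 (np.int64(261), np.int64(280), 14)
```

{"fn": "play_rows", "kwargs": {"gripper": [0.45,0.9,0.9,0.9,0.9], "delta_pos": [[0,-1.5,0.1],[0,-2.1,0.1],[0,-2.1,0.1],[0,-2.1,0.1],[0,-2.1,0.1]], "turn": [[0,0,0],[0,0,0],[0,0,0],[0,0,0],[0,0,0]], "squeeze": 40}}

```text
time: 37.2
position: [0.5234, 0.0506, 0.1434]
tool_rot: [0.705, 0.709, 0.0, 0.001]
ft_force: [-0.8, 0.5, -0.4]
grip_width: 0.0051
grip_force: 0.0
```

```bash
cat >> h.py <<'E'
def clampang(cams=('side','top')):
    for n in cams:
        c=snap(n);g=cv2.cvtColor(c['color'],cv2.COLOR_RGB2GRAY).astype(float);S=[]
        F=np.arange(0,1.76,.02)
        for f in F:
            s=[]
            for y in np.r_[np.linspace(-.105,-.04,12),np.linspace(.09,.12,6)]:
                u,v=w2px(c,(.663-.175*np.cos(f)-.013*y,y+.0115,.062+.175*np.sin(f)));s.append(g[int(round(v)),int(round(u))])
            S.append(np.mean(s))
        i=np.argsort(S)[:5];print(n,[(round(F[k],2),round(S[k])) for k in i])
E
python3 -c "
from h import *
clampang();plan()"
```

```text
side [(np.float64(0.0), 36), (np.float64(0.02), 36), (np.float64(0.04), 36), (np.float64(0.36), 38), (np.float64(0.74), 39)]
top [(np.float64(0.0), 42), (np.float64(0.02), 42), (np.float64(0.04), 42), (np.float64(0.06), 43), (np.float64(0.08), 43)]
now [0.5228 0.0506 0.1432] th 0.005 t 37.3 w 0.0047 F [-0.2  0.1 -0.6] g 0.0
```

```bash
cat >> h.py <<'E'
_g0=goal
def goal(th):
    if isinstance(th,tuple): return _g0(th[0])*Ro.from_rotvec([th[1],0,0])
    return _g0(th)
E
python3 -c "
from h import *
T=(.013,-.7)
plan((.446,-.03,.18,T),(.446,-.03,.117,T),(.504,-.03,.048,T))"
```

```text
now [0.5228 0.0506 0.1432] th 0.005 t 37.3 w 0.0047 F [-0.2  0.1 -0.6] g 0.0
(0.446, -0.03, 0.18, (0.013, -0.7)) d [-8.02, -7.72, -3.68] turn [-0.699, 0.003, -0.008] rows 3.7
(0.446, -0.03, 0.117, (0.013, -0.7)) d [-8.02, -7.72, 2.62] turn [-0.699, 0.003, -0.008] rows 1.0
(0.504, -0.03, 0.048, (0.013, -0.7)) d [-8.05, -1.93, 9.52] turn [-0.699, 0.003, -0.008] rows 1.4
```

{"fn": "play_rows", "kwargs": {"gripper": [-0.1,-0.1,-0.1,-0.1,-0.1,-0.1,-0.1,-0.1,-0.1], "delta_pos": [[0,-2,-3.7],[-4,-5,-3.7],[-8,-7.7,-3.7],[-8,-7.7,-3.7],[-8,-7.7,-3.7],[-8,-7.7,0],[-8,-7.7,2.6],[-8,-7.7,2.6],[-8,-7.7,2.6]], "turn": [[-0.15,0,-0.008],[-0.3,0,-0.008],[-0.45,0,-0.008],[-0.6,0,-0.008],[-0.7,0,-0.008],[-0.7,0,-0.008],[-0.7,0,-0.008],[-0.7,0,-0.008],[-0.7,0,-0.008]]}}

```text
time: 38.42
position: [0.4734, 0.0128, 0.1499]
tool_rot: [0.652, 0.687, 0.272, 0.17]
ft_force: [0.9, -0.1, 1.5]
grip_width: 0.0478
grip_force: 0.0
```

```bash
python3 -c "
from h import *
T=(.013,-.7)
o=plan((.504,-.03,.048,T));print(o['q'].round(2));clampang(('top','side'))
c=snap('wrist');print([dots(c,b,.05,True) for b in [(.5897,-.0693,.0159),(.588,.0105,.013),(.5865,.09,.013)]])"
```

```text
now [0.4734 0.0128 0.1499] th 0.002 t 38.4 w 0.0478 F [ 0.9 -0.1  1.5] g 0.0
(0.504, -0.03, 0.048, (0.013, -0.7)) d [-5.75, -3.62, 9.24] turn [-0.061, -0.145, -0.013] rows 1.8
[-0.53  0.4   2.38  1.85  0.46 -2.35]
top [(np.float64(0.16), 18), (np.float64(0.04), 19), (np.float64(0.02), 19), (np.float64(0.14), 19), (np.float64(0.12), 20)]
side [(np.float64(0.0), 36), (np.float64(0.02), 36), (np.float64(0.04), 37), (np.float64(0.06), 41), (np.float64(0.74), 44)]
[(array([nan, nan, nan]), nan), (array([0.5884, 0.0098, 0.0105]), 0.086), (array([0.5868, 0.09  , 0.0147]), 0.0861)]h.py:53: RuntimeWarning: invalid value encountered in divide
  C.append((w[...,None]*P[...,:2]).sum((0,1))/w.sum())
```

```bash
python3 -c "
from h import *
plan((.52,.04,.19,.01),(.489,-.029,.15,.013))"
```

```text
now [0.4726 0.0137 0.1494] th -0.001 t 38.6 w 0.0475 F [ 1.1  0.1 -0.5] g 0.0
(0.52, 0.04, 0.19, 0.01) d [2.68, 6.22, -0.05] turn [0.634, -0.147, 0.039] rows 3.5
(0.489, -0.029, 0.15, 0.013) d [-4.36, 1.36, 0.25] turn [0.634, -0.146, 0.036] rows 1.4
```

{"fn": "play_rows", "kwargs": {"gripper": [-0.1,-0.1,-0.1,-0.1,-0.1,-0.1], "delta_pos": [[1,2,0],[2,4,0],[2.7,6.2,0],[2.7,6.2,0],[2.7,6.2,0],[2.7,6.2,0]], "turn": [[0.16,-0.04,0.01],[0.32,-0.08,0.02],[0.48,-0.12,0.03],[0.634,-0.147,0.039],[0.634,-0.147,0.039],[0.634,-0.147,0.039]]}}

```text
time: 39.33
position: [0.5166, 0.0515, 0.1856]
tool_rot: [0.667, 0.725, 0.167, 0.034]
ft_force: [0.6, -0.1, -0.2]
grip_width: 0.0477
grip_force: 0.0
```

```bash
python3 -c "
from h import *
o=plan((.489,-.029,.15,.013),(.489,-.029,.0315,.013));print(o['q'].round(2))"
```

```text
now [0.5166 0.0515 0.1856] th 0.056 t 39.3 w 0.0477 F [ 0.6 -0.1 -0.2] g 0.0
(0.489, -0.029, 0.15, 0.013) d [-8.21, -4.09, 1.02] turn [0.287, -0.187, 0.069] rows 1.9
(0.489, -0.029, 0.0315, 0.013) d [-10.26, -7.49, 12.19] turn [0.287, -0.187, 0.069] rows 1.9
[-0.29  0.32  1.95  0.42  0.7  -0.68]
```

Still turning back; continue to the hover.

{"fn": "play_rows", "kwargs": {"gripper": [-0.1,-0.1,-0.1,-0.1,-0.1,-0.1], "delta_pos": [[-2,-1,0],[-5,-2.5,0.5],[-8.2,-4.1,1],[-8.2,-4.1,1],[-8.2,-4.1,1],[-8.2,-4.1,1]], "turn": [[0.15,-0.1,0.035],[0.287,-0.187,0.069],[0.287,-0.187,0.069],[0.287,-0.187,0.069],[0.287,-0.187,0.069],[0.287,-0.187,0.069]]}}

```text
time: 40.08
position: [0.4897, -0.0274, 0.1494]
tool_rot: [0.702, 0.712, 0.003, 0.0]
ft_force: [0.3, 0.1, 0.5]
grip_width: 0.0479
grip_force: 0.0
```

```bash
python3 -c "
from h import *
o=plan((.489,-.029,.15,.013),(.489,-.029,.0315,.013));print(o['q'].round(2))
c=snap('wrist');print([fish(c,u,150,.065).round(4) for u in (250,281,310)])
g=cv2.cvtColor(c['color'],cv2.COLOR_RGB2GRAY);print(g[150,230:340:3])"
```

```text
now [ 0.4897 -0.0274  0.1494] th 0.015 t 40.1 w 0.0479 F [0.3 0.1 0.5] g 0.0
(0.489, -0.029, 0.15, 0.013) d [-0.16, -0.07, -0.06] turn [0.004, -0.004, 0.002] rows 0.0
(0.489, -0.029, 0.0315, 0.013) d [-0.21, -0.12, 11.79] turn [0.004, -0.004, 0.002] rows 1.9
[-0.29  0.43  1.82  0.01  0.89 -0.31]
[array([0.4627, 0.0232, 0.065 ]), array([0.4881, 0.0234, 0.065 ]), array([0.5119, 0.0239, 0.065 ])]
[210 166 166 159  80 201 212 170 164 167 166 167 161 187  41  34  41  42
  42  42  34 187 210 213 212 161 198 212 213 212 164 117  75  85 152  79
  27]
```

{"fn": "play_rows", "kwargs": {"gripper": [-0.1,-0.1,-0.1,-0.1,0.9,0.9,0.9,0.9,0.9,0.9], "delta_pos": [[-0.2,-0.1,5],[-0.2,-0.1,9],[-0.2,-0.1,11.8],[-0.2,-0.1,11.8],[-0.2,-0.1,11.8],[-0.2,-0.1,11.8],[-0.2,-0.1,11.8],[-0.2,-0.1,11.8],[-0.2,-0.1,11.8],[-0.2,-0.1,11.8]], "turn": [[0,0,0],[0,0,0],[0,0,0],[0,0,0],[0,0,0],[0,0,0],[0,0,0],[0,0,0],[0,0,0],[0,0,0]]}}

```text
time: 41.38
position: [0.4903, -0.0292, 0.0314]
tool_rot: [0.702, 0.712, 0.004, 0.001]
ft_force: [3.5, 2.6, 5.3]
grip_width: 0.0169
grip_force: 40.0
```

{"fn": "play_rows", "kwargs": {"gripper": [0.9,0.9,0.9,0.9,0.9], "delta_pos": [[0,0.1,-1.1],[0,0.2,-2.3],[0,0.4,-3.6],[0,0.8,-4.8],[0,0.8,-4.8]], "turn": [[0,0,0],[0,0,0],[0,0,0],[0,0,0],[0,0,0]]}}

```text
time: 42.0
position: [0.497, -0.0291, 0.0786]
tool_rot: [0.702, 0.712, 0.003, -0.0]
ft_force: [4.7, 1.6, -4.6]
grip_width: 0.0166
grip_force: 40.0
```

```bash
python3 -c "
from h import *
plan();clampang()"
```

```text
now [ 0.497  -0.0291  0.0786] th 0.015 t 42.0 w 0.0166 F [ 4.7  1.6 -4.6] g 40.0
side [(np.float64(0.36), 28), (np.float64(0.34), 28), (np.float64(0.26), 28), (np.float64(0.3), 28), (np.float64(0.24), 28)]
top [(np.float64(0.18), 41), (np.float64(0.2), 41), (np.float64(0.22), 43), (np.float64(0.16), 44), (np.float64(0.24), 44)]
```

{"fn": "play_rows", "kwargs": {"gripper": [0.9,0.9,0.9,0.9,0.9,0.9,0.9], "delta_pos": [[0,0.6,-1.6],[0,1.4,-3.2],[0,2.3,-4.7],[0,3.3,-6.1],[0,4.5,-7.4],[0,5.8,-8.5],[0,5.8,-8.5]], "turn": [[0,0,0],[0,0,0],[0,0,0],[0,0,0],[0,0,0],[0,0,0],[0,0,0]]}}

```text
time: 42.98
position: [0.5455, -0.028, 0.1625]
tool_rot: [0.701, 0.713, -0.004, -0.008]
ft_force: [-10.2, -1.7, 5.3]
grip_width: 0.0168
grip_force: 40.0
```

{"fn": "play_rows", "kwargs": {"gripper": [0.9,0.9,0.9,0.9,0.9], "delta_pos": [[0,-0.3,-0.5],[0,0.65,-1.1],[0,1.8,-1.9],[0,2.9,-2.5],[0,2.9,-2.5]], "turn": [[0,0,0],[0,0,0],[0,0,0],[0,0,0],[0,0,0]]}}

```text
time: 43.6
position: [0.5823, -0.0275, 0.1905]
tool_rot: [0.701, 0.713, 0.002, -0.002]
ft_force: [-5.6, 2.1, 4.6]
grip_width: 0.0172
grip_force: 40.0
```

Good grip still. Continue to past upright.

{"fn": "play_rows", "kwargs": {"gripper": [0.9,0.9,0.9,0.9,0.9,0.9,0.9,0.9], "delta_pos": [[0,1.2,-0.5],[0,2.4,-1.0],[0,3.7,-1.4],[0,5,-1.7],[0,6.3,-1.9],[0,7.6,-1.9],[0,8.8,-1.9],[0,9.3,-1.9]], "turn": [[0,0,0],[0,0,0],[0,0,0],[0,0,0],[0,0,0],[0,0,0],[0,0,0],[0,0,0]]}}

```text
time: 44.6
position: [0.6774, -0.0266, 0.2087]
tool_rot: [0.702, 0.713, 0.003, -0.0]
ft_force: [-2.4, 2.7, 4.9]
grip_width: 0.0169
grip_force: 40.0
```

```bash
python3 -c "
from h import *
plan((.688,-.029,.206,.013));clampang(('side',))"
```

```text
now [ 0.6774 -0.0266  0.2087] th 0.015 t 44.6 w 0.0169 F [-2.4  2.7  4.9] g 40.0
(0.688, -0.029, 0.206, 0.013) d [-0.25, 1.06, 0.27] turn [0.004, -0.006, 0.002] rows 0.2
side [(np.float64(1.62), 37), (np.float64(1.68), 37), (np.float64(1.66), 38), (np.float64(1.64), 38), (np.float64(1.6), 41)]
```

{"fn": "play_rows", "kwargs": {"gripper": [0.9,0.9,0.9,-0.3,-0.3,-0.3,-0.3,-0.3,-0.3,-0.3,-0.3], "delta_pos": [[0,0.6,0.1],[0,1.2,0.3],[0,1.2,0.3],[0,1.2,0.3],[0,1.2,0.3],[0,1.2,0.3],[0,1.2,0.3],[0,1.2,-3],[0,1.2,-8],[0,1.2,-11],[0,1.2,-11]], "turn": [[0,0,0],[0,0,0],[0,0,0],[0,0,0],[0,0,0],[0,0,0],[0,0,0],[0,0,0],[0,0,0],[0,0,0],[0,0,0]]}}

```text
time: 46.02
position: [0.6895, -0.0279, 0.3217]
tool_rot: [0.702, 0.712, 0.005, 0.002]
ft_force: [-0.6, 0.5, -0.4]
grip_width: 0.0566
grip_force: 0.0
```

```bash
python3 -c "
from h import *
plan((.5,.0,.32,1.583));clampang()"
```

```text
now [ 0.6895 -0.0279  0.3217] th 0.015 t 46.0 w 0.0566 F [-0.6  0.5 -0.4] g 0.0
(0.5, 0.0, 0.32, 1.583) d [3.07, -18.91, -0.01] turn [0.011, 0.005, -1.568] rows 8.4
side [(np.float64(1.7), 40), (np.float64(1.68), 40), (np.float64(1.72), 42), (np.float64(1.74), 42), (np.float64(0.48), 51)]
top [(np.float64(1.48), 41), (np.float64(1.7), 57), (np.float64(1.68), 59), (np.float64(1.5), 59), (np.float64(1.46), 59)]
```

```bash
python3 -c "
from h import *
plan((.58,-.069,.3,1.583))"
```

```text
now [ 0.6873 -0.0275  0.3173] th 0.015 t 46.1 w 0.0567 F [-1.  -1.1 -1.1] g 0.0
(0.58, -0.069, 0.3, 1.583) d [-4.0, -10.79, 1.69] turn [0.005, -0.003, -1.568] rows 8.4
```

{"fn": "play_rows", "kwargs": {"gripper": [-0.4,-0.4,-0.4,-0.4,-0.4,-0.4,-0.4,-0.4,-0.4,-0.4,-0.4], "delta_pos": [[-1,-2,0],[-2,-5,0],[-3,-8,0],[-4,-10.8,0],[-4,-10.8,0],[-4,-10.8,0],[-4,-10.8,0],[-4,-10.8,0.5],[-4,-10.8,1.7],[-4,-10.8,1.7],[-4,-10.8,1.7]], "turn": [[0,0,-0.18],[0,0,-0.36],[0,0,-0.54],[0,0,-0.72],[0,0,-0.9],[0,0,-1.08],[0,0,-1.26],[0,0,-1.44],[0,0,-1.568],[0,0,-1.568],[0,0,-1.568]]}}

```text
time: 47.5
position: [0.58, -0.0689, 0.2998]
tool_rot: [-0.005, 1.0, 0.003, 0.0]
ft_force: [-1.1, 0.2, 0.4]
grip_width: 0.061
grip_force: 0.0
```

```bash
python3 -c "
from h import *
c=snap('wrist');print([dots(c,b,.05,True) for b in [(.5897,-.0693,.0159),(.588,.0105,.013),(.5865,.09,.013)]])
print('carton',)
plan((.589,-.0688,.14,1.583),(.589,-.0688,.02,1.583))
t=snap('top');g=[(.5897,-.0693,.0159),(.588,.0105,.013),(.5865,.09,.013)];print([dots(t,b,.05) for b in g])"
```

```text
[(array([ 0.5897, -0.069 ,  0.0089]), 0.086), (array([0.5881, 0.0103, 0.0091]), 0.0861), (array([0.5901, 0.0936, 0.0117]), 0.0861)]
carton
now [ 0.5803 -0.069   0.3003] th 1.582 t 47.5 w 0.0614 F [-0.   0.3  0.3] g 0.0
(0.589, -0.0688, 0.14, 1.583) d [-0.84, -0.08, 16.03] turn [0.005, 0.002, -0.001] rows 2.6
(0.589, -0.0688, 0.02, 1.583) d [-0.81, -0.14, 28.03] turn [0.005, 0.002, -0.001] rows 1.9
[(array([nan, nan, nan]), nan), (array([0.5883, 0.0121, 0.0171]), 0.0861), (array([0.5901, 0.0965, 0.027 ]), 0.0864)]h.py:53: RuntimeWarning: invalid value encountered in divide
  C.append((w[...,None]*P[...,:2]).sum((0,1))/w.sum())
```

{"fn": "play_rows", "kwargs": {"gripper": [-0.4,-0.4,-0.4,-0.4,-0.4,-0.4,0.2,0.2,0.2,0.2,0.2], "delta_pos": [[-0.8,0,6],[-0.8,0,12],[-0.8,0,18],[-0.8,0,24],[-0.8,0,27],[-0.8,0,28],[-0.8,0,28],[-0.8,0,28],[-0.8,0,28],[-0.8,0,28],[-0.8,0,28]], "turn": [[0.005,0,0],[0.005,0,0],[0.005,0,0],[0.005,0,0],[0.005,0,0],[0.005,0,0],[0.005,0,0],[0.005,0,0],[0.005,0,0],[0.005,0,0],[0.005,0,0]]}}

```text
time: 48.98
position: [0.5907, -0.068, 0.0225]
tool_rot: [-0.006, 1.0, -0.001, 0.003]
ft_force: [-0.2, -0.3, 6.1]
grip_width: 0.0452
grip_force: 40.0
```

```bash
python3 -c "
from h import *
plan((.589,-.0688,.14,1.583),(.59,-.297,.15,.02),(.585,-.297,.15,.01))"
```

```text
now [ 0.5907 -0.068   0.0225] th 1.583 t 49.0 w 0.0452 F [-0.2 -0.3  6.1] g 40.0
(0.589, -0.0688, 0.14, 1.583) d [0.1, -0.09, -11.75] turn [-0.001, 0.006, -0.0] rows 1.9
(0.59, -0.297, 0.15, 0.02) d [0.27, -22.91, -12.73] turn [0.004, 0.006, 1.563] rows 8.4
(0.585, -0.297, 0.15, 0.01) d [0.77, -22.91, -12.73] turn [0.004, 0.006, 1.573] rows 0.1
```

{"fn": "play_rows", "kwargs": {"gripper": [0.2,0.2,0.2,0.2,0.2,0.2,0.2,0.2,0.2,0.2,0.2,0.2], "delta_pos": [[0,0,-5],[0,0,-10],[0,-4,-12.7],[0.3,-8,-12.7],[0.7,-12,-12.7],[1.2,-16,-12.7],[1.4,-20,-12.7],[1.4,-23.1,-12.7],[1.4,-23.1,-12.7],[1.4,-23.1,-12.7],[1.4,-23.1,-12.7],[1.4,-23.1,-12.7]], "turn": [[0,0,0],[0,0,0],[0,0,0.18],[0,0,0.36],[0,0,0.54],[0,0,0.72],[0,0,0.9],[0,0,1.08],[0,0,1.26],[0,0,1.44],[0,0,1.568],[0,0,1.568]]}}

```text
time: 50.48
position: [0.5771, -0.2982, 0.1473]
tool_rot: [0.701, 0.713, 0.001, 0.0]
ft_force: [0.1, -0.3, -2.2]
grip_width: 0.0454
grip_force: 40.0
```

```bash
python3 -c "
from h import *
plan((.578,-.299,.15,.015),(.578,-.299,.0155,.015))
c=snap('wrist','w12.png');t=snap('top')
print([dots(t,b,.05) for b in [(.588,.0105,.013),(.5901,.0936,.013)]])"
```

```text
now [ 0.5771 -0.2982  0.1473] th 0.017 t 50.5 w 0.0454 F [ 0.1 -0.3 -2.2] g 40.0
(0.578, -0.299, 0.15, 0.015) d [-0.09, 0.09, -0.27] turn [0.002, -0.001, 0.002] rows 0.0
(0.578, -0.299, 0.0155, 0.015) d [-0.1, 0.07, 13.18] turn [0.002, -0.001, 0.002] rows 2.2
[(array([0.5883, 0.0122, 0.0199]), 0.0861), (array([0.5901, 0.0966, 0.0299]), 0.0865)]
```

View pics/w12.png

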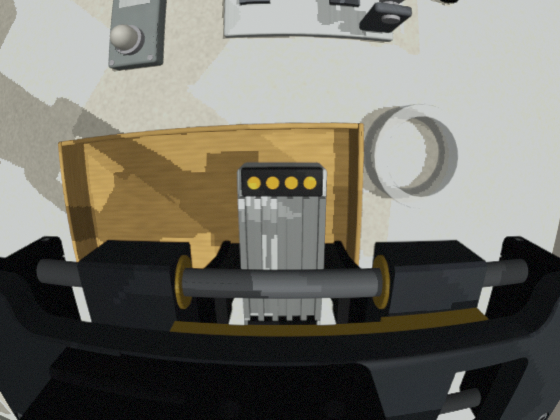

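{"fn": "play_rows", "kwargs": {"gripper": [0.2,0.2,0.2,0.2,0.2,0.2,-0.4,-0.4,-0.4,-0.4,-0.4,-0.4], "delta_pos": [[0,0,5],[0,0,9.5],[0,0,12],[0,0,12.8],[0,0,13.2],[0,0,13.2],[0,0,13.2],[0,0,13.2],[0,0,13.2],[0,0,9],[0,0,3],[0,0,0]], "turn": [[0,0,0],[0,0,0],[0,0,0],[0,0,0],[0,0,0],[0,0,0],[0,0,0],[0,0,0],[0,0,0],[0,0,0],[0,0,0],[0,0,0]]}}

```text
time: 52.08
position: [0.5792, -0.2997, 0.1516]
tool_rot: [0.702, 0.712, 0.001, 0.004]
ft_force: [0.1, -0.7, -0.9]
grip_width: 0.0607
grip_force: 0.0
```

```bash
python3 -c "
from h import *
c=snap('wrist');print(dots(c,(.577,-.298,1.585),.043,True))
plan((.588,.0105,.15,1.583))"
```

```text
(array([ 0.5811, -0.2991,  1.4833]), 0.0992)
now [ 0.5808 -0.3008  0.155 ] th 0.015 t 52.1 w 0.0611 F [ 0.3 -1.5  2. ] g 0.0
(0.588, 0.0105, 0.15, 1.583) d [31.12, 1.19, 0.3] turn [0.004, 0.015, -1.568] rows 8.4
```

{"fn": "play_rows", "kwargs": {"gripper": [-0.4,-0.4,-0.4,-0.4,-0.4,-0.4,-0.4,-0.4,-0.4,-0.4,-0.4,-0.4], "delta_pos": [[4,-2,0],[8,-4,0],[12,-5,0],[16,-5,0],[20,-5,0],[24,-5,0],[28,-4,0],[31.1,-2,0.3],[31.1,1.2,0.3],[31.1,1.2,0.3],[31.1,1.2,0.3],[31.1,1.2,0.3]], "turn": [[0,0,-0.18],[0,0,-0.36],[0,0,-0.54],[0,0,-0.72],[0,0,-0.9],[0,0,-1.08],[0,0,-1.26],[0,0,-1.44],[0,0,-1.568],[0,0,-1.568],[0,0,-1.568],[0,0,-1.568]]}}

```text
time: 53.62
position: [0.5838, 0.0123, 0.1445]
tool_rot: [-0.006, 1.0, 0.0, 0.001]
ft_force: [-0.1, -0.1, -0.2]
grip_width: 0.0606
grip_force: 0.0
```

```bash
python3 -c "
from h import *
c=snap('wrist');print([dots(c,b,.05,True) for b in [(.588,.0105,.013),(.5901,.0936,.013)]])
plan((.588,.0105,.0205,1.583))"
```

```text
[(array([0.5882, 0.0097, 0.0144]), 0.0862), (array([0.5914, 0.1072, 0.2926]), 0.0925)]
now [0.584  0.0122 0.1446] th 1.582 t 53.7 w 0.0612 F [ 0.  -1.3 -0.4] g 0.0
(0.588, 0.0105, 0.0205, 1.583) d [-0.38, -0.18, 12.42] turn [0.0, 0.002, -0.001] rows 2.0
```

{"fn": "play_rows", "kwargs": {"gripper": [-0.4,-0.4,-0.4,-0.4,-0.4,0.2,0.2,0.2,0.2,0.2], "delta_pos": [[-0.4,-0.2,5],[-0.4,-0.2,9],[-0.4,-0.2,11.5],[-0.4,-0.2,12.3],[-0.4,-0.2,12.3],[-0.4,-0.2,12.3],[-0.4,-0.2,12.3],[-0.4,-0.2,12.3],[-0.4,-0.2,12.3],[-0.4,-0.2,12.3]], "turn": [[0,0,0],[0,0,0],[0,0,0],[0,0,0],[0,0,0],[0,0,0],[0,0,0],[0,0,0],[0,0,0],[0,0,0]]}}

```text
time: 54.92
position: [0.5902, 0.0105, 0.0229]
tool_rot: [-0.006, 1.0, -0.0, 0.002]
ft_force: [-1.3, 0.5, 6.2]
grip_width: 0.0453
grip_force: 40.0
```

```bash
python3 -c "
from h import *
plan((.588,.0105,.15,1.583),(.498,-.300,.15,.015))"
```

```text
now [0.5902 0.0105 0.0229] th 1.583 t 54.9 w 0.0453 F [-1.3  0.5  6.2] g 40.0
(0.588, 0.0105, 0.15, 1.583) d [0.16, -0.0, -12.71] turn [-0.0, 0.005, 0.0] rows 2.0
(0.498, -0.3, 0.15, 0.015) d [9.54, -30.94, -12.75] turn [0.003, 0.004, 1.568] rows 8.4
```

{"fn": "play_rows", "kwargs": {"gripper": [0.2,0.2,0.2,0.2,0.2,0.2,0.2,0.2,0.2,0.2,0.2,0.2], "delta_pos": [[0,0,-6],[0,0,-11],[3,-4,-12.8],[5,-8,-12.8],[7,-12,-12.8],[8.5,-16,-12.8],[9.5,-20,-12.8],[9.5,-25,-12.8],[9.5,-30,-12.8],[9.5,-30.9,-12.8],[9.5,-30.9,-12.8],[9.5,-30.9,-12.8]], "turn": [[0,0,0],[0,0,0],[0,0,0.18],[0,0,0.36],[0,0,0.54],[0,0,0.72],[0,0,0.9],[0,0,1.08],[0,0,1.26],[0,0,1.44],[0,0,1.568],[0,0,1.568]]}}

```text
time: 56.42
position: [0.4971, -0.2993, 0.1488]
tool_rot: [0.701, 0.713, 0.001, 0.0]
ft_force: [-0.2, 0.4, -3.0]
grip_width: 0.0455
grip_force: 40.0
```

```bash
python3 -c "
from h import *
plan((.498,-.300,.0162,.015))
t=snap('top');print([dots(t,b,.05) for b in [(.5901,.0966,.02)]])"
```

```text
now [ 0.4971 -0.2993  0.1488] th 0.016 t 56.4 w 0.0455 F [-0.2  0.4 -3. ] g 40.0
(0.498, -0.3, 0.0162, 0.015) d [-0.08, 0.07, 13.26] turn [0.001, -0.001, 0.001] rows 2.1
[(array([0.5901, 0.0966, 0.0319]), 0.0865)]
```

{"fn": "play_rows", "kwargs": {"gripper": [0.2,0.2,0.2,0.2,0.2,0.2,-0.4,-0.4,-0.4,-0.4,-0.4,-0.4], "delta_pos": [[0,0,5],[0,0,9.5],[0,0,12],[0,0,12.8],[0,0,13.3],[0,0,13.3],[0,0,13.3],[0,0,13.3],[0,0,13.3],[0,0,9],[0,0,3],[0,0,0]], "turn": [[0,0,0],[0,0,0],[0,0,0],[0,0,0],[0,0,0],[0,0,0],[0,0,0],[0,0,0],[0,0,0],[0,0,0],[0,0,0],[0,0,0]]}}

```text
time: 57.98
position: [0.4991, -0.3007, 0.1529]
tool_rot: [0.702, 0.712, 0.001, 0.004]
ft_force: [-0.6, -0.3, -0.5]
grip_width: 0.0608
grip_force: 0.0
```

```bash
python3 -c "
from h import *
plan((.585,.092,.16,1.583))"
```

```text
now [ 0.4991 -0.3007  0.1529] th 0.015 t 58.0 w 0.0608 F [-0.6 -0.3 -0.5] g 0.0
(0.585, 0.092, 0.16, 1.583) d [39.13, 9.19, -0.78] turn [0.003, 0.008, -1.568] rows 8.4
```

{"fn": "play_rows", "kwargs": {"gripper": [-0.4,-0.4,-0.4,-0.4,-0.4,-0.4,-0.4,-0.4,-0.4,-0.4,-0.4,-0.4], "delta_pos": [[4,0,0],[9,0,0],[14,0,0],[19,0,0],[24,1,0],[29,2,0],[34,4,0],[38,7,-0.5],[39.1,9.2,-0.8],[39.1,9.2,-0.8],[39.1,9.2,-0.8],[39.1,9.2,-0.8]], "turn": [[0,0,-0.18],[0,0,-0.36],[0,0,-0.54],[0,0,-0.72],[0,0,-0.9],[0,0,-1.08],[0,0,-1.26],[0,0,-1.44],[0,0,-1.568],[0,0,-1.568],[0,0,-1.568],[0,0,-1.568]]}}

```text
time: 59.48
position: [0.5826, 0.0919, 0.1575]
tool_rot: [-0.005, 1.0, 0.0, 0.001]
ft_force: [-0.9, 0.9, -0.0]
grip_width: 0.0609
grip_force: 0.0
```

```bash
python3 -c "
from h import *
c=snap('wrist')
for z in (.05,.054,.058):
  try: g,l=dots(c,(.5901,.0936,.02),z,True);print(z,g,l)
  except Exception as e: print(e)
g,l=dots(c,(.5901,.0936,.02),.05,True)
plan((g[0],g[1],.0205,g[2]+np.pi/2))"
```

```text
0.05 [0.5902 0.0935 0.0248] 0.0861
0.054 [0.5891 0.0934 0.0248] 0.0849
0.058 [0.588  0.0934 0.0248] 0.0837
now [0.5829 0.0919 0.1576] th 1.581 t 59.5 w 0.061 F [ 0.1 -0.3 -0.7] g 0.0
(np.float64(0.5902), np.float64(0.0935), 0.0205, np.float64(1.5955963267948965)) d [-0.72, 0.15, 13.71] turn [-0.0, 0.001, -0.015] rows 2.2
```

{"fn": "play_rows", "kwargs": {"gripper": [-0.4,-0.4,-0.4,-0.4,-0.4,0.2,0.2,0.2,0.2,0.2], "delta_pos": [[-0.7,0.2,5],[-0.7,0.2,10],[-0.7,0.2,12.8],[-0.7,0.2,13.6],[-0.7,0.2,13.6],[-0.7,0.2,13.6],[-0.7,0.2,13.6],[-0.7,0.2,13.6],[-0.7,0.2,13.6],[-0.7,0.2,13.6]], "turn": [[0,0,-0.015],[0,0,-0.015],[0,0,-0.015],[0,0,-0.015],[0,0,-0.015],[0,0,-0.015],[0,0,-0.015],[0,0,-0.015],[0,0,-0.015],[0,0,-0.015]]}}

```text
time: 60.78
position: [0.5923, 0.0945, 0.0231]
tool_rot: [-0.014, 1.0, -0.0, 0.003]
ft_force: [-1.3, -2.1, 6.1]
grip_width: 0.0451
grip_force: 40.0
```

```bash
python3 -c "
from h import *
plan((.588,.0935,.15,1.583),(.418,-.301,.15,.015))"
```

```text
now [0.5923 0.0945 0.0231] th 1.598 t 60.8 w 0.0451 F [-1.3 -2.1  6.1] g 40.0
(0.588, 0.0935, 0.15, 1.583) d [0.36, -0.1, -12.69] turn [-0.0, 0.005, 0.015] rows 2.0
(0.418, -0.301, 0.15, 0.015) d [18.43, -39.07, -12.77] turn [0.004, 0.004, 1.583] rows 8.4
```

{"fn": "play_rows", "kwargs": {"gripper": [0.2,0.2,0.2,0.2,0.2,0.2,0.2,0.2,0.2,0.2,0.2,0.2], "delta_pos": [[0,0,-6],[0,0,-11],[3,-5,-12.8],[5,-10,-12.8],[8,-15,-12.8],[10,-20,-12.8],[13,-25,-12.8],[15,-30,-12.8],[17,-35,-12.8],[18.4,-39,-12.8],[18.4,-39,-12.8],[18.4,-39,-12.8]], "turn": [[0,0,0],[0,0,0],[0,0,0.18],[0,0,0.36],[0,0,0.54],[0,0,0.72],[0,0,0.9],[0,0,1.08],[0,0,1.26],[0,0,1.44],[0,0,1.583],[0,0,1.583]]}}

```text
time: 62.28
position: [0.4168, -0.2998, 0.1487]
tool_rot: [0.702, 0.713, 0.001, 0.0]
ft_force: [0.2, 0.6, -2.4]
grip_width: 0.0453
grip_force: 40.0
```

```bash
python3 -c "
from h import *
plan((.418,-.301,.0164,.015))"
```

```text
now [ 0.4168 -0.2998  0.1487] th 0.015 t 62.3 w 0.0453 F [ 0.2  0.6 -2.4] g 40.0
(0.418, -0.301, 0.0164, 0.015) d [-0.14, 0.09, 13.23] turn [0.002, -0.002, 0.0] rows 2.1
```

{"fn": "play_rows", "kwargs": {"gripper": [0.2,0.2,0.2,0.2,0.2,0.2,-0.4,-0.4,-0.4,-0.4,-0.4,-0.4], "delta_pos": [[0,0,5],[0,0,9.5],[0,0,12],[0,0,12.8],[0,0,13.3],[0,0,13.3],[0,0,13.3],[0,0,13.3],[0,0,13.3],[0,0,9],[0,0,3],[0,0,0]], "turn": [[0,0,0],[0,0,0],[0,0,0],[0,0,0],[0,0,0],[0,0,0],[0,0,0],[0,0,0],[0,0,0],[0,0,0],[0,0,0],[0,0,0]]}}

```text
time: 63.78
position: [0.4185, -0.3011, 0.1523]
tool_rot: [0.702, 0.712, 0.001, 0.003]
ft_force: [0.5, -0.3, -0.4]
grip_width: 0.061
grip_force: 0.0
```

```bash
python3 -c "
from h import *
plan((.5,.1,.25,.015))"
```

```text
now [ 0.4185 -0.3011  0.1523] th 0.015 t 63.8 w 0.061 F [ 0.5 -0.3 -0.4] g 0.0
(0.5, 0.1, 0.25, 0.015) d [39.95, 8.81, -9.86] turn [0.006, 0.004, 0.0] rows 6.7
```

Move the arm clear of the carton's view and verify numerically.

{"fn": "play_rows", "kwargs": {"gripper": [-0.4,-0.4,-0.4,-0.4,-0.4,-0.4,-0.4,-0.4,-0.4], "delta_pos": [[0,0,-5],[10,2,-10],[16,4,-10],[22,5,-10],[28,6,-10],[34,7,-10],[40,8,-10],[40,8,-10],[40,8,-10]], "turn": [[0,0,0],[0,0,0],[0,0,0],[0,0,0],[0,0,0],[0,0,0],[0,0,0],[0,0,0],[0,0,0]]}}

```text
time: 64.9
position: [0.491, 0.1037, 0.2496]
tool_rot: [0.7, 0.714, 0.001, 0.001]
ft_force: [-0.7, 0.3, -0.7]
grip_width: 0.061
grip_force: 0.0
```

```bash
python3 - <<'E'
from h import *
import pickle
plan();clampang(('side',))
s0=pickle.load(open('side0.pkl','rb'));t0=pickle.load(open('top0.pkl','rb'))
t=snap('top');s=snap('side')
img=t['color'].astype(int)
# bright-yellow dots / fin strips: find low-red, grey bright fins in the carton
hsv=cv2.cvtColor(t['color'],cv2.COLOR_RGB2HSV)
x0,x1,y0,y1=412,498,182,316
grey=(hsv[...,1]<40)&(hsv[...,2]>80);blk=(hsv[...,2]<60)
m=np.zeros(grey.shape,np.uint8);m[y0+8:y1-8,x0+8:x1-8]=grey[y0+8:y1-8,x0+8:x1-8]
m=cv2.morphologyEx(m,cv2.MORPH_CLOSE,np.ones((3,3)))
n,l,st,cc=cv2.connectedComponentsWithStats(m)
for i in range(1,n):
    if st[i,4]>60: print('fins',st[i].tolist(),px2w(t,*cc[i],.043).round(3))
# per-camera change at bystanders
for n,P in dict(tumbler=(.713,.232,.06),tape=(.70,-.24,.045),screw=(.78,.0,.01)).items():
    for a,b,k in((t0,t,'top'),(s0,s,'side')):
        u,v=map(int,w2px(a,P));r=22
        print(n,k,np.abs(a['color'][v-r:v+r,u-r:u+r].astype(int)-b['color'][v-r:v+r,u-r:u+r]).mean().round(1))
# selector: dark block in top image vs y
for y in (-.069,-.005,.051):
    u,v=map(int,np.round(w2px(s,(.4235,y,.06))));print('sel',y,s['color'][v-1:v+2,u-1:u+2].mean().round(0))
E
```

```text
now [0.491  0.1037 0.2496] th 0.02 t 64.9 w 0.061 F [-0.7  0.3 -0.7] g 0.0
side [(np.float64(1.68), 40), (np.float64(1.7), 41), (np.float64(1.72), 43), (np.float64(1.74), 43), (np.float64(0.34), 51)]
fins [484, 190, 6, 46, 147] [ 0.595 -0.389  0.043]
fins [430, 204, 39, 20, 546] [ 0.577 -0.296  0.043]
fins [431, 237, 41, 20, 597] [ 0.498 -0.296  0.043]
fins [433, 270, 40, 21, 613] [ 0.419 -0.295  0.043]
fins [420, 277, 3, 31, 61] [ 0.384 -0.215  0.043]
tumbler top 20.9
tumbler side 11.1
tape top 20.6
tape side 14.5
screw top 20.0
screw side 12.8
sel -0.069 145.0
sel -0.005 124.0
sel 0.051 40.0
```

```bash
python3 - <<'E'
from h import *
c=snap('wrist');g=cv2.cvtColor(c['color'],cv2.COLOR_RGB2GRAY)
m=(g<60).astype(np.uint8);n,l,s,cc=cv2.connectedComponentsWithStats(m)
for i in range(1,n):
    if 60<s[i,4]<3000:
        P=fish(c,*cc[i],.06); 
        if .38<P[0]<.47: print(s[i].tolist(),P.round(4),'as cover z.031',fish(c,*cc[i],.031).round(4))
E
```

```text
[215, 160, 26, 23, 591] [0.4277 0.1186 0.06  ] as cover z.031 [0.423  0.1147 0.031 ]
```

```bash
python3 - <<'E'
from h import *
def fpx(c,X):
    k=np.array(c['R'])@np.array(X)+np.array(c['t']);r=np.hypot(*k[:2]);a=np.arctan2(r,k[2]);return np.array([c['cx'],c['cy']])+foc(c)*a*k[:2]/r
for n in('wrist','top'):
    c=snap(n);g=cv2.cvtColor(c['color'],cv2.COLOR_RGB2GRAY)
    f=fpx if n=='wrist' else w2px
    print(n,[(round(y,3),int(g[int(round(v)),int(round(u))])) for y in np.arange(.01,.09,.003) for u,v in [f(c,(.432,y,.066))] if 0<=v<420 and 0<=u<560])
E
```

```text
wrist [(np.float64(0.01), 26), (np.float64(0.013), 32), (np.float64(0.016), 40), (np.float64(0.019), 38), (np.float64(0.022), 27), (np.float64(0.025), 31), (np.float64(0.028), 34), (np.float64(0.031), 32), (np.float64(0.034), 34), (np.float64(0.037), 38), (np.float64(0.04), 22), (np.float64(0.043), 26), (np.float64(0.046), 29), (np.float64(0.049), 32), (np.float64(0.052), 22), (np.float64(0.055), 15), (np.float64(0.058), 18), (np.float64(0.061), 16), (np.float64(0.064), 9), (np.float64(0.067), 7), (np.float64(0.07), 10), (np.float64(0.073), 25), (np.float64(0.076), 114), (np.float64(0.079), 117), (np.float64(0.082), 117), (np.float64(0.085), 82), (np.float64(0.088), 82)]
top [(np.float64(0.01), 74), (np.float64(0.013), 74), (np.float64(0.016), 73), (np.float64(0.019), 20), (np.float64(0.022), 17), (np.float64(0.025), 17), (np.float64(0.028), 18), (np.float64(0.031), 135), (np.float64(0.034), 167), (np.float64(0.037), 170), (np.float64(0.04), 91), (np.float64(0.043), 26), (np.float64(0.046), 21), (np.float64(0.049), 16), (np.float64(0.052), 31), (np.float64(0.055), 30), (np.float64(0.058), 31), (np.float64(0.061), 30), (np.float64(0.064), 22), (np.float64(0.067), 23), (np.float64(0.07), 30), (np.float64(0.073), 31), (np.float64(0.076), 34), (np.float64(0.079), 31), (np.float64(0.082), 31), (np.float64(0.085), 30), (np.float64(0.088), 32)]
```

```bash
python3 -c "
from rig import robot
print(robot.hand_in())"
```

```text
the job is handed in; nothing more can be done
None
```

I ran the whole job and handed it in at about 65 s. All three modules were tested and now lie fin side up in the carton, the clamp leans open at about 1.7 rad, and the selector is at the cover end stop. The clamp came out of the fingers twice, and it dropped onto the seated modules both times. The hand-in returned no verdict, so I can't confirm it was judged a pass. I never meant to touch the tumbler, tape roll or screwdriver, but I couldn't confirm from the images that they hadn't moved.

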